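# Power the code reader and show it the bottle without its cap

### The job

Take the charged battery pack out of the charger and plug it fully home into the battery bay of the code reader's stand. Then take from the tray the one pump bottle that has lost its over-cap and hold it up to the reader: bar code squarely facing the window, centred on its line of sight and about 12 cm from it, with the bottle the right way up, its top leaning away from the reader to match the reader's downward tilt. Leave the other bottles standing where they are, and finish holding the bottle still in the air there; do not put it down.

Things in the scene. Friction and masses are not known exactly. Their poses are not given: they have to be found in the camera images.
- reader_window (a point): centre of the code reader's dark window, on the front of its grey head (54 wide, 48 high, 70 long). z = line of sight, out of the window towards the robot's side and 20 degrees below level; y points up across it (20 degrees off vertical, leaning to the side the reader looks at); x is level. It is 230 mm above the table, 50 mm in front (-x) and 75 mm left (+y) of the stand's origin
- reader: code reader stand, fixed: grey plate 140 (x) by 260 (y) mm; on its left half a grey box (top at 47 mm) and a column (22 mm thick, 320 tall, at x +55, y +75 mm) that carries the reader head (top at about 280 mm); on its right half the open black battery bay. Origin: centre of the plate, on the table; x to its back, y to its left, z up; the reader looks along -x
- bay_floor (a point): centre of the battery bay's floor, axes as the stand's; 80 mm right (-y) of the stand's origin, 13 mm above the table. The bay is an open-topped black shoe 28 mm deep (rim 41 mm above the table), inside 36 mm along x by 28 mm along y, 7 mm walls, with a groove 10 mm wide and 4.5 mm deep down its front (-x) wall for the pack's rib
- battery_pack: upright black block 34 (x) by 26 (y) by 72 mm, 0.14 kg; its lowest 5 mm are a nose of 30 x 22. A rib 8 mm wide stands 4 mm out of its -x face up to 29 mm height and must enter the bay's groove: it fits one way round. Origin: centre of its underside, z up. Starts standing in the charger, underside 10 mm over the table. Fully home it stands on the bay's floor with 44 mm showing; 1 mm play each side
- charger: grey charger plate, 100 x 86 mm, fixed to the table, with a black open shoe (floor 10 mm, rim 24 mm above the table) in which the pack stands loosely, rib to the charger's front (-x); the low grey step is at its back. Origin: centre of the shoe, on the table; axes as the pack's
- pump_bottle: the one bottle in the tray without its over-cap: pump and short spout show, 160 mm tall, the shortest. Dark, round, 50 mm across; grip it from above round the collar under the pump (49 mm across, 122 to 140 mm up) or just below. About 0.26 kg. Origin: underside, z up; the bottle's axis lies at y = +1.9 mm. The spout points to -y; the bar code faces 50 degrees clockwise of the spout seen from above
- bottle_code (a point): the bar code (about 15 x 12 mm) low on the pump bottle's cream label, on the round surface 25 mm from the bottle's axis, 30 mm above its underside. z points straight out of the code, y up the bottle
- tray: shallow light-grey tray, 200 (x) by 340 (y) mm, walls 46 mm high, floor 3 mm above the table, fixed. Origin: centre of its underside. Its five bottles stand in two staggered rows along y (three near, two far), about 110 mm apart centre to centre; there is room for fingers on a bottle's -x and +x sides
- capped_a: tall dark bottle wearing its over-cap, 50 mm across, 177 mm tall; stands in the tray, a bystander. Origin: centre of its underside, z up the bottle
- capped_b: tall dark bottle wearing its over-cap, 50 mm across, 177 mm tall; stands in the tray, a bystander. Origin: centre of its underside, z up the bottle
- capped_c: tall dark bottle wearing its over-cap, 50 mm across, 177 mm tall; stands in the tray, a bystander. Origin: centre of its underside, z up the bottle
- capped_d: tall dark bottle wearing its over-cap, 50 mm across, 177 mm tall; stands in the tray, a bystander. Origin: centre of its underside, z up the bottle
Not all that is in view belongs to the job. There is more than one size of the battery_pack; the one meant has the size given above.

How it is judged:
On the way, in this order (a step that is already met when the one before it is completed fails the run):
1. the battery pack stands fully home in the reader's bay (z of battery_pack in the frame of bay_floor between -0.003 and 0.003 m and horizontal distance between battery_pack and bay_floor below 0.004 m and angle between the x axis of battery_pack and the x axis of bay_floor, either way round below 0.12 rad and angle between battery_pack's own z axis and vertical below 0.08 rad), for 0.3 s.
2. the bottle without over-cap is lifted clear of the tray, the pack still home (all of step 1 and height (world z) of pump_bottle above 0.06 m and contact force between pump_bottle and the fingers above 1 N), for 0.1 s.
At the end, for the whole second after the job is handed in: Pack home in the bay (3 mm of its floor, 4 mm sideways). Pump bottle still, held by the fingers alone, over 10 cm up; its bar code 95 to 145 mm from the window, within 15 mm of the line of sight both ways, facing the window and upright in its view within 0.25 rad (all of step 1 and x of bottle_code in the frame of reader_window between -0.015 and 0.015 m and y of bottle_code in the frame of reader_window between -0.015 and 0.015 m and z of bottle_code in the frame of reader_window between 0.095 and 0.145 m and angle between the z axis of bottle_code and the z axis of reader_window, either way round below 0.25 rad and angle between the y axis of bottle_code and the y axis of reader_window, either way round below 0.25 rad and angle between bottle_code's own z axis and vertical below 1.52 rad and angle between pump_bottle's own z axis and vertical below 0.75 rad and height (world z) of pump_bottle above 0.1 m and contact force between pump_bottle and the fingers above 1 N and contact force between pump_bottle and reader below 0.05 N and contact force between pump_bottle and tray below 0.05 N and linear speed of pump_bottle below 0.02 m/s and angular speed of pump_bottle below 0.15 rad/s); the arm keeps its last pose, push and grip.
It fails at once if a capped bottle is pushed more than 40 mm away or knocked over (distance of any of capped_a, capped_b, capped_c, capped_d from where it was at the start of the episode above 0.04 m or angle between any of capped_a, capped_b, capped_c, capped_d's own z axis and vertical above 0.5 rad).
It also fails if it takes over 72 s, if anything falls off the work surface, if the arm or the gripper's body presses on something with over 40 N, if the wrist force passes 120 N, or if a joint passes its speed limit or range.

### The arm

A 7-joint arm with a two-finger parallel gripper is mounted at the origin on a cart in front of the work surface, level with it; the furniture and walls round the work are solid. World frame = base frame: x ahead of the robot, y to its left, z up, the work surface at z = 0. Lengths are in m, angles in rad, forces in N, time in s.
With the tool pointing down it reaches from about 0.425 to 0.925 m from the base axis. Payload 6.8 kg.
Tool frame: the origin (TCP) lies on the front face of the gripper's body, between the roots of the fingers; the fingertips stand 73 mm ahead of it and the grasp point (between the pads) lies 54 mm ahead of it; z points along the fingers, y is the direction in which the jaws open and shut (so a half turn about z gives the same grasp; the last joint's range is limited). The gripper opens to 85 mm and grips with 20 to 120 N. Pads are 22 mm wide; open, the fingers measure 114 mm over their backs; the gripper's body (76 mm by 85 mm) begins 54 mm behind the grasp point. The pads swing forward as they close: fully open they stand 13 mm farther back than shut.
Start: joints at [1.114, 0.477, 0.022, 1.555, -0.011, 1.109, -0.083], TCP at [0.231, -0.634, 0.304] pointing down, gripper open.
Joint ranges: [-2.96, 2.96], [-0.34, 2.1], [-1.41, 1.46], [0.24, 2.44], [-1.37, 4.51], [0.17, 1.92], [-2.96, 2.96]. Speed limits (rad/s): [2.39, 2.39, 3.14, 3.14, 3.14, 3.14, 3.14].

### API

Orientations are given as a unit quaternion [w, x, y, z].
In Python, from station import get_obs, read_camera, hand_in, spot_in, cut_out, spot_point gives the robot as it stands. The module is installed in compiled form; this text tells all that it offers.
- The arm moves only by the tool move_arm, never from a script. Its arguments are lists of equal length, an entry for each row: "gripper": the opening, from 0 (shut) to 1 (fully open); "xyz": the shift along the tool's x, y, z in cm, a list of three; "twist": the turn about the tool's z in rad. A call has 1 to 5 rows; each row is the pose to reach, as a shift and turn from the pose commanded when the call began, along the tool's axes at that moment; what a row does not reach only later rows make up. A row lasts 1/12 s, in which the tool goes at most 41.7 mm and 7.16 degrees, less where a joint would pass 70% of its speed; a pose out of reach is approached as far as the arm can. A call with a gripper value outside its range is refused whole. The fingers move at their own pace and stop on an object; "squeeze" is the grip in N (left out, the last holds). Time passes only in rows, so rows that repeat a pose let the fingers close. It gives the time, the measured TCP pose, the force and the opening at its end, in the units of the state.
- get_obs(): the state, without advancing time (a new reading comes with each control period).
- read_camera(name): name is "scene" or "top" or "wrist"; returns a dict with "pixels" (384x512x3 uint8, red, green, blue), "fx", "fy", "cx", "cy" (pixels), "R" (3x3) and "t" (3): a world point X has camera coordinates R X + t. Camera axes: x right, y down, z forward; pixel columns grow to the right and rows downward; lengths in m; the calibration is good to about 2 mm. A picture is of the moment at which its call begins. There is no depth.
- hand_in(): hands the job in, once; it reports no verdict.
Trained networks look in the newest picture that a camera, given by its name, has taken for a name from the list of things; names that differ only in an ending like _2 or _b are one class to them, and where a whole thing is asked for, a point or a joint stands for the part that bears it (a point fixed in the world has none). Each returns a list of dicts, best first, with "p" (0 to 1); they miss things now and then, are a little off and sometimes report something else, mostly with a low value. They report only what shows in the picture. A call takes as long as a camera call. They do not tell look-alikes from the thing itself.
- spot_in(query, camera): "centre" ([x, y, z] in m, in world coordinates, good to about 4 mm: the middle of the surface that is visible of it).
- cut_out(query, camera): "pixels" (384x512 bool, what is visible of it).
- spot_point(query, camera): "centre" ([x, y, z] in m, in world coordinates, good to about 4 mm: a listed point, or the origin of a listed thing).
The state is a dict: "t": time; "q": joint angles; "joint_vel": joint speeds; "joint_torque": joint torques, N m; "eef_pos": TCP position; "tool_rot": TCP orientation; "contact_force": force on the tool from outside, world axes, zero at the start; "torque": the same for the moment, N m; "gripper_width": opening from 0.0 (shut) to 1.0 (fully open).
Only numpy, scipy, OpenCV 4.12 (cv2) and the standard library are available. Lean on these libraries where they do the work, as an engineer would, in place of code of your own. Each camera call takes 0.05 s, during which the arm holds its last target.

## Working session

There is one attempt and no reset: what is moved stays moved. The work goes in short steps, Python scripts to look and compute and a tool call to move; the robot and the scene stay as the last step left them, time stands still between calls to the robot, and variables do not carry over. Pictures are saved under pics/ and viewed, and the job is handed in when it is done.

Besides the shell and the picture viewer there is one more tool, called after "Request:" as a command line: name --pt "numbers of a row" for each row, then --argument value for the rest. move_arm: Moves the arm, as the interface text tells. Its arguments: {"type":"object","properties":{"gripper":{"type":"array","items":{"type":"number"}},"xyz":{"type":"array","items":{"type":"array","items":{"type":"number"}}},"twist":{"type":"array","items":{"type":"number"}},"squeeze":{"type":"number"}},"required":["gripper","xyz","twist"]}

```bash
mkdir -p pics; ls; python3 - <<'E'
from station import *
import cv2
o=get_obs();print(o)
for n in ["scene","top","wrist"]:
    c=read_camera(n);cv2.imwrite(f"pics/{n}0.png",c["pixels"][:,:,::-1])
    print(n,c["fx"],c["cx"],c["cy"],c["R"],c["t"])
    for q in ["battery_pack","charger","pump_bottle","reader","tray","capped_a"]:
        print(q,[(d["p"],d["centre"]) for d in spot_in(q,n)],[(d["p"],d["centre"]) for d in spot_point(q,n)])
    for q in ["reader_window","bay_floor","bottle_code"]:
        print(q,[(d["p"],d["centre"]) for d in spot_point(q,n)])
print(get_obs()["t"])
E
```

```text
pics
{'t': 0.0, 'q': array([ 1.113895  ,  0.47782534,  0.02233071,  1.55647584, -0.01151054,
        1.10928859, -0.08306143]), 'joint_vel': array([ 0.00061914, -0.00051279,  0.00083965, -0.00056621, -0.00028053,
       -0.00077663,  0.00140478]), 'joint_torque': array([ 1.47706771e-03, -5.96447289e+01,  1.60873018e+00, -2.81191063e+01,
        1.25535109e-02,  9.49322392e-03,  9.22406429e-06]), 'eef_pos': array([ 0.23053722, -0.63391234,  0.30289819]), 'tool_rot': array([-9.07319770e-04,  9.84824795e-01,  1.73548986e-01, -2.24142512e-04]), 'contact_force': array([-0.3968451 ,  0.29839095, -0.50683354]), 'torque': array([0.0549019 , 0.02784733, 0.00917427]), 'gripper_width': 0.9987709766773951}
scene 347.5834005223153 259.91626746927034 195.5258097346531 [[-0.99240081 -0.12275162  0.00852464]
 [-0.09721904  0.73973986 -0.66583286]
 [ 0.07542605 -0.66160182 -0.74605223]] [0.56611146 0.18490259 0.98619589]
battery_pack [(0.68, [0.4725, 0.1046, 0.0685])] [(0.81, [0.4697, 0.0992, 0.0064]), (0.44, [0.4895, 0.1947, 0.0015])]
charger [(0.64, [0.6242, 0.328, 0.0446]), (0.59, [0.4785, 0.117, 
[... 1754 characters left out ...]
0.53, [0.455, -0.2142, 0.0024])]
reader_window [(0.73, [0.5738, 0.3141, 0.227]), (0.61, [0.5466, -0.2748, 0.0077]), (0.38, [0.6234, 0.2457, -0.0045])]
bay_floor [(0.79, [0.6362, 0.1658, 0.0128])]
bottle_code [(0.84, [0.544, -0.3634, 0.0326])]
wrist 265.8172553696048 254.89395212918876 191.5241291569143 [[ 3.41146177e-01 -9.40010172e-01 -4.02164574e-04]
 [-8.90892591e-01 -3.23456973e-01  3.18882390e-01]
 [-2.99882774e-01 -1.08427223e-01 -9.47794207e-01]] [-0.67405672 -0.0407832   0.38252126]
battery_pack [(0.39, [0.3821, -0.4846, 0.0076])] []
charger [] []
pump_bottle [] []
reader [] []
tray [(0.59, [0.3858, -0.4823, 0.0075])] []
capped_a [] []
reader_window []
bay_floor []
bottle_code []
2.4
```

View pics/scene0.png

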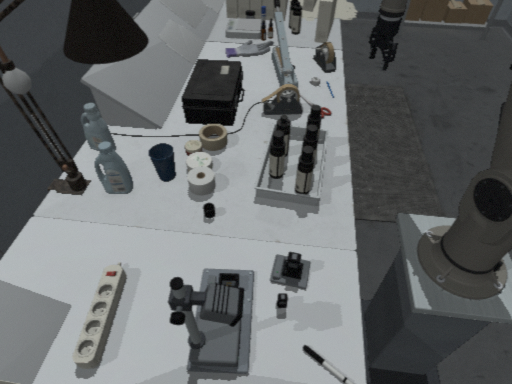

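View pics/top0.png

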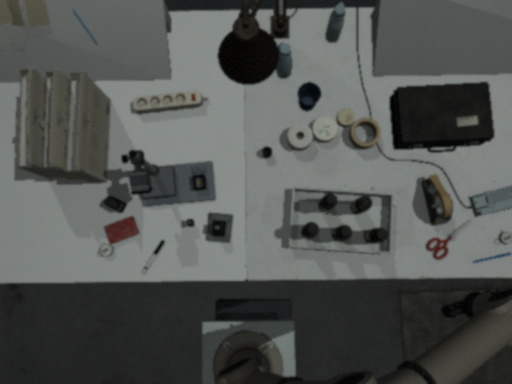

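```bash
python3 - <<'E'
import cv2
a=cv2.imread("pics/top0.png");s=cv2.imread("pics/scene0.png")
cv2.imwrite("pics/c1.png",cv2.resize(a[60:190,120:280],None,fx=5,fy=4.6,interpolation=cv2.INTER_CUBIC))
cv2.imwrite("pics/c2.png",cv2.resize(s[90:250,150:330],None,fx=4,fy=3.7,interpolation=cv2.INTER_CUBIC))
E
```

```text
(no output)
```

View pics/c1.png

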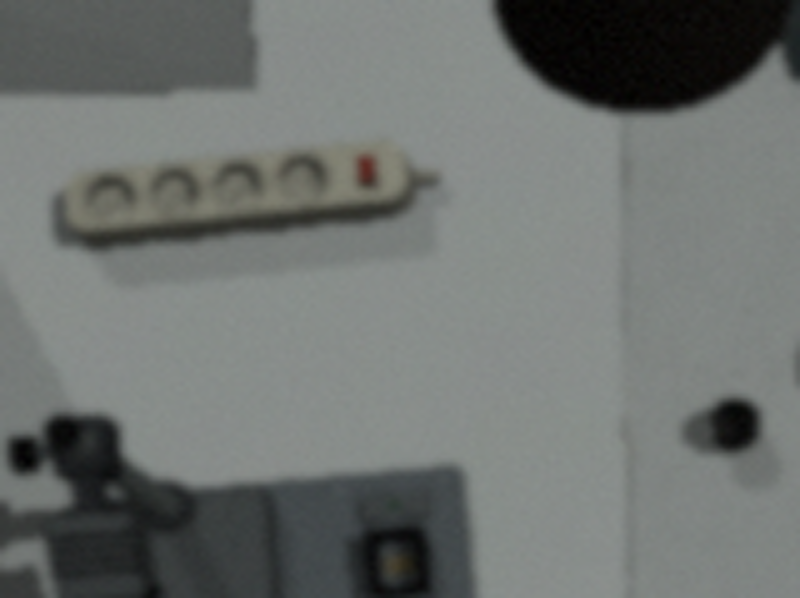

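View pics/c2.png

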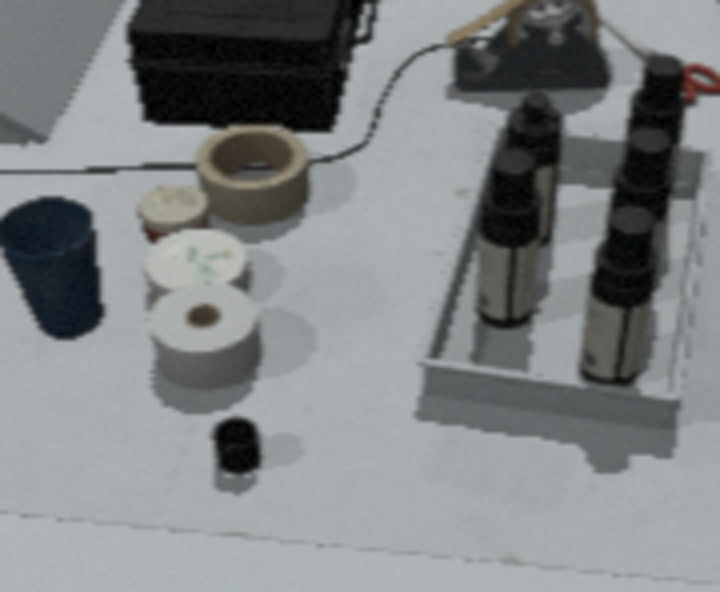

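```bash
python3 - <<'E'
import cv2
a=cv2.imread("pics/top0.png");s=cv2.imread("pics/scene0.png")
g=lambda im:cv2.convertScaleAbs(im,alpha=1.8,beta=10)
cv2.imwrite("pics/c3.png",cv2.resize(g(a[140:260,100:245]),None,fx=5.4,fy=5,interpolation=cv2.INTER_CUBIC))
cv2.imwrite("pics/c4.png",cv2.resize(g(s[240:384,160:330]),None,fx=4.6,fy=4.1,interpolation=cv2.INTER_CUBIC))
cv2.imwrite("pics/c5.png",cv2.resize(g(a[180:260,275:405]),None,fx=6,fy=6,interpolation=cv2.INTER_CUBIC))
E
```

```text
(no output)
```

View pics/c3.png

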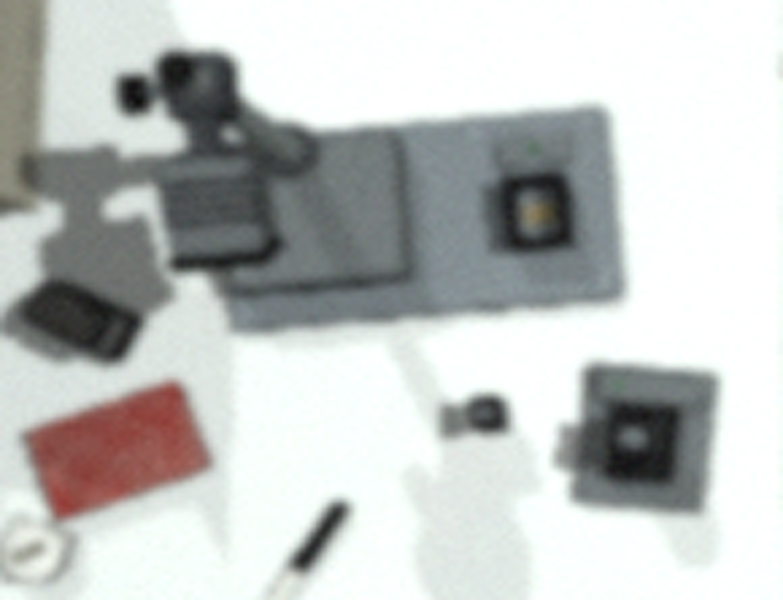

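View pics/c4.png

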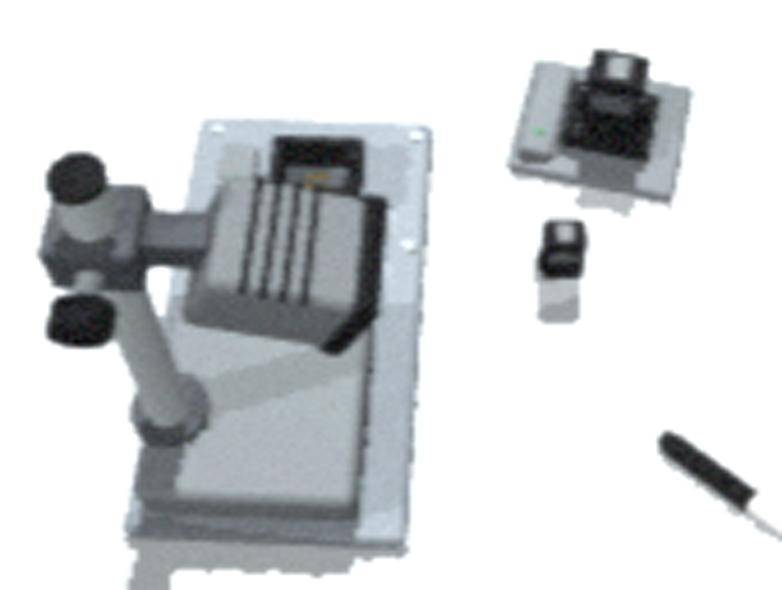

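View pics/c5.png

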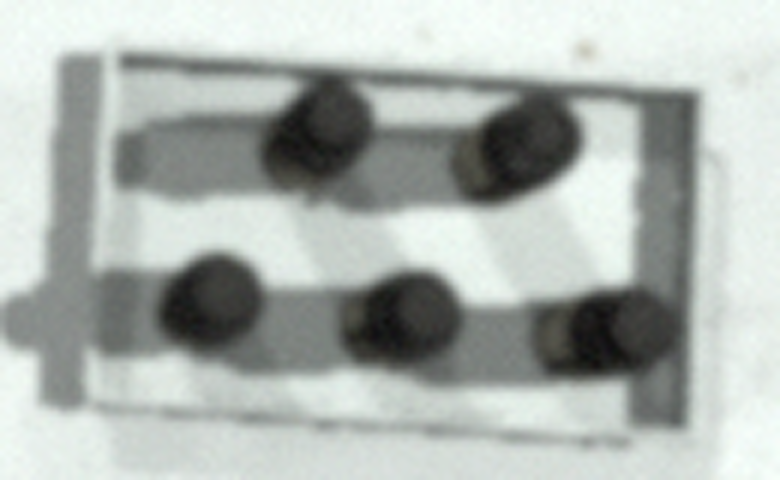

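```bash
cat > h.py <<'E'
from station import *
import numpy as np, cv2
from scipy.spatial.transform import Rotation as Ro
def rot(o): 
    q=o["tool_rot"]; return Ro.from_quat([q[1],q[2],q[3],q[0]]).as_matrix()
def yaw(o):
    R=rot(o); return np.degrees(np.arctan2(R[1,0],R[0,0]))
def go(p,yawdeg=None):
    o=get_obs();R=rot(o);d=R.T@(np.array(p)-o["eef_pos"])*100
    tw=0 if yawdeg is None else -np.radians((yawdeg-yaw(o)+180)%360-180)
    print("t",round(o["t"],2),"pos",o["eef_pos"].round(4),"yaw",yaw(o).round(1),"shift cm",d.round(2),"twist",round(tw,3),"F",o["contact_force"].round(1),"g",round(o["gripper_width"],3))
def proj(c,X):
    X=np.atleast_2d(X);Y=X@c["R"].T+c["t"];return np.c_[c["fx"]*Y[:,0]/Y[:,2]+c["cx"],c["fy"]*Y[:,1]/Y[:,2]+c["cy"]]
def back(c,uv,z):
    uv=np.atleast_2d(uv).astype(float);d=np.c_[(uv[:,0]-c["cx"])/c["fx"],(uv[:,1]-c["cy"])/c["fy"],np.ones(len(uv))]@c["R"]
    o=-c["R"].T@c["t"];return o+d*((z-o[2])/d[:,2])[:,None]
def snap(n,f,sc=1.5,g=1.6):
    c=read_camera(n);cv2.imwrite(f"pics/{f}.png",cv2.resize(cv2.convertScaleAbs(c["pixels"][:,:,::-1],alpha=g),None,fx=sc,fy=sc))
    np.savez(f"pics/{f}.npz",**c);return c
E
python3 - <<'E'
from h import *
go([0.50,-0.40,0.33]);go([0.45,-0.38,0.33],-10)
E
```

```text
t 2.4 pos [ 0.2307 -0.6343  0.3039] yaw 20.0 shift cm [ 33.32 -12.82  -2.61] twist 0 F [0.8 0.3 0.3] g 1.001
t 2.4 pos [ 0.2307 -0.6343  0.3039] yaw 20.0 shift cm [ 29.3  -16.41  -2.61] twist 0.523 F [0.8 0.3 0.3] g 1.001
```

Request:
move_arm --gripper '[1,1,1,1,1]' --pt "3.4 -1.9 -0.6" --pt "6.8 -3.8 -1.2" --pt "10.2 -5.7 -1.8" --pt "13.6 -7.6 -2.4" --pt "17 -9.5 -2.6" --twist '[0.1,0.2,0.3,0.4,0.52]'

```text
t: 2.82
eef_pos: [0.3591, -0.4858, 0.331]
tool_rot: [0.001, 0.996, -0.088, 0.001]
contact_force: [0.5, -0.6, -1.8]
gripper_width: 1.001
```

```bash
python3 - <<'E'
from h import *
go([0.50,-0.40,0.33],-10)
E
```

```text
t 2.82 pos [ 0.3591 -0.4858  0.331 ] yaw -10.1 shift cm [ 12.36 -10.92   0.11] twist -0.002 F [ 0.5 -0.6 -1.8] g 1.001
```

Request:
move_arm --gripper '[1,1,1,1,1]' --pt "3 -2.5 0" --pt "5.5 -5 0" --pt "8 -7.5 0" --pt "8.5 -9 0" --pt "8.5 -9 0" --twist '[0,0,0,0,0]'

```text
t: 3.23
eef_pos: [0.4612, -0.408, 0.3298]
tool_rot: [-0.001, 0.997, -0.081, 0.001]
contact_force: [-0.5, 1.4, -0.5]
gripper_width: 0.999
```

```bash
python3 - <<'E'
from h import *
c=snap("wrist","w1"); print(-c["R"].T@c["t"])
for q in ["pump_bottle","bottle_code"]:print(q,[(d["p"],d["centre"]) for d in spot_point(q,"wrist")])
go([0.56,-0.15,0.33],-6)
E
```

```text
[ 0.5425798  -0.42037783  0.40129037]
pump_bottle [(0.89, [0.5394, -0.3844, -0.0011]), (0.55, [0.4987, -0.3222, -0.0015])]
bottle_code []
t 3.38 pos [ 0.4562 -0.4137  0.33  ] yaw -9.9 shift cm [  5.7  -27.76  -0.03] twist -0.068 F [-0.6  0.4 -0. ] g 0.998
```

View pics/w1.png

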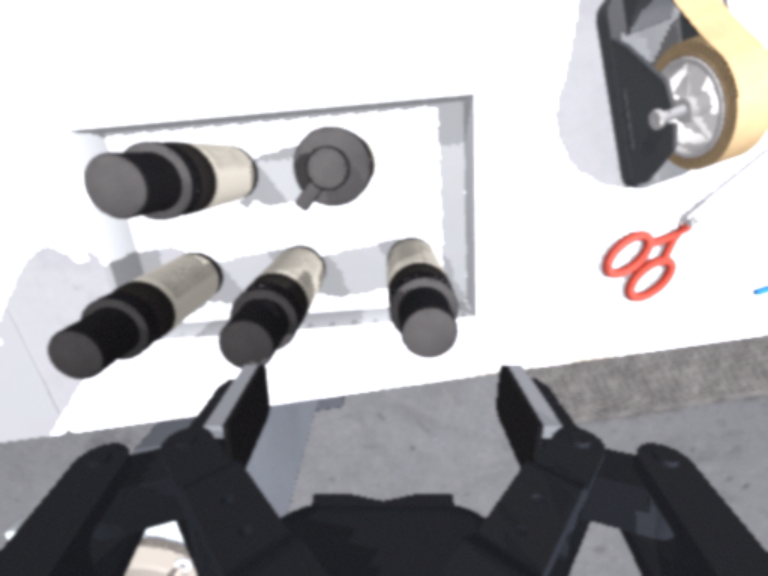

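```bash
python3 - <<'E'
from h import *
c=dict(np.load("pics/w1.npz"))
P=back(c,np.array([[326,168],[304,205],[334,166]])/1.5,0.16);print(P)
print(back(c,np.array([[334,166]])/1.5,0.143))
v=P[1]-P[0];a=np.degrees(np.arctan2(v[1],v[0]));print("spout",a,"code",a-50, np.linalg.norm(v))
im=cv2.imread("pics/w1.png")[90:240,260:410];cv2.imwrite("pics/w1c.png",cv2.resize(im,None,fx=4,fy=4,interpolation=cv2.INTER_CUBIC))
E
```

```text
[[ 0.54020749 -0.38620355  0.16      ]
 [ 0.52160254 -0.36884495  0.16      ]
 [ 0.54054037 -0.39100849  0.16      ]]
[[ 0.54039668 -0.38893929  0.143     ]]
spout 136.98482703341608 code 86.98482703341608 0.025445337734374657
```

View pics/w1c.png

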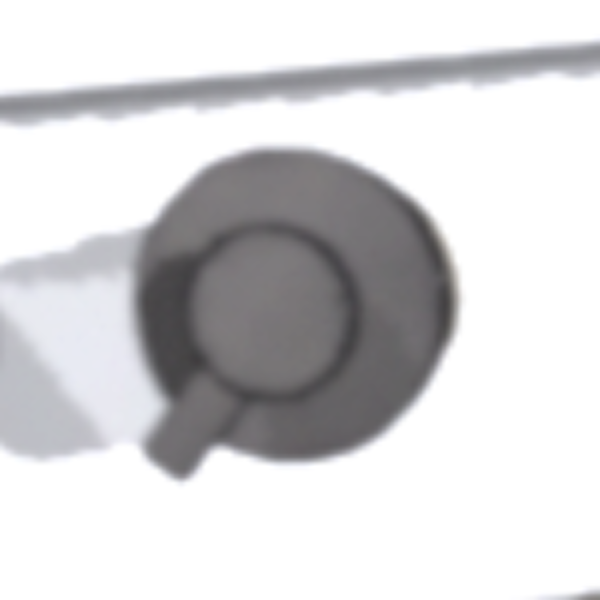

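Request:
move_arm --gripper '[1,1,1,1,1]' --pt "0.5 -4 0" --pt "1 -8 0" --pt "1 -12 0" --pt "1 -16 0" --pt "1 -20 0" --twist '[0,0,0,0,0]'

```text
t: 3.8
eef_pos: [0.5001, -0.2179, 0.3301]
tool_rot: [0.0, 0.996, -0.088, 0.0]
contact_force: [0.8, 0.6, 0.5]
gripper_width: 1.002
```

```bash
python3 - <<'E'
from h import *
go([0.425,0.10,0.25],-6)
E
```

```text
t 3.8 pos [ 0.5001 -0.2179  0.3301] yaw -10.0 shift cm [-12.94 -30.     7.98] twist -0.071 F [0.8 0.6 0.5] g 1.002
```

Request:
move_arm --gripper '[1,1,1,1,1]' --pt "-1.2 -3.8 0.5" --pt "-2.5 -7.6 1.2" --pt "-4 -11.4 2" --pt "-6 -15 3" --pt "-8 -18.5 4" --twist '[0,-0.02,-0.04,-0.06,-0.07]'

```text
t: 4.22
eef_pos: [0.4533, -0.0223, 0.2901]
tool_rot: [0.0, 0.999, -0.052, 0.001]
contact_force: [0.4, 0.9, 0.3]
gripper_width: 0.999
```

Request:
move_arm --gripper '[1,1,1,1,1]' --pt "-1.2 -3.5 1" --pt "-2.5 -7 2" --pt "-4 -11 4" --pt "-4 -11 4" --pt "-4 -11 4" --twist '[0,0,0,0,0]'

```text
t: 4.63
eef_pos: [0.4244, 0.092, 0.2493]
tool_rot: [0.0, 0.999, -0.049, -0.001]
contact_force: [0.4, -1.4, 0.1]
gripper_width: 0.999
```

```bash
python3 - <<'E'
from h import *
go([0.425,0.10,0.25],-6)
c=snap("wrist","w2",g=2); print(-c["R"].T@c["t"])
for q in ["battery_pack","charger","bay_floor"]:print(q,[(d["p"],d["centre"]) for d in spot_point(q,"wrist")])
go([0.425,0.10,0.25],-6)
E
```

```text
t 4.63 pos [0.4244 0.092  0.2493] yaw -5.7 shift cm [-0.02 -0.8  -0.07] twist 0.006 F [ 0.4 -1.4  0.1] g 0.999
[0.50667795 0.08501922 0.32056421]
battery_pack [(0.93, [0.4876, 0.1923, 0.0009]), (0.61, [0.4716, 0.0949, 0.0109])]
charger [(0.75, [0.4718, 0.0955, 0.0005])]
bay_floor []
t 4.83 pos [0.4261 0.0893 0.2505] yaw -6.0 shift cm [-0.23 -1.05  0.05] twist -0.001 F [-0.9 -0.3 -0.2] g 0.997
```

View pics/w2.png

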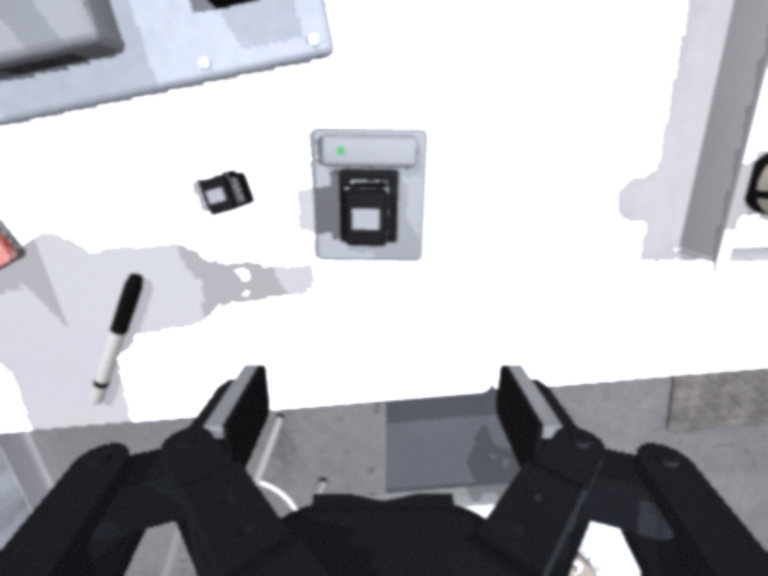

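```bash
python3 - <<'E'
from h import *
c=dict(np.load("pics/w2.npz"))
im=c["pixels"][75:185,195:300,::-1];cv2.imwrite("pics/w2c.png",cv2.resize(cv2.convertScaleAbs(im,alpha=2.5,beta=20),None,fx=5.4,fy=5.4,interpolation=cv2.INTER_CUBIC))
im=c["pixels"][:130,60:230,::-1];cv2.imwrite("pics/w2d.png",cv2.resize(cv2.convertScaleAbs(im,alpha=2.5,beta=20),None,fx=4.5,fy=4.5,interpolation=cv2.INTER_CUBIC))
E
```

```text
(no output)
```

View pics/w2c.png

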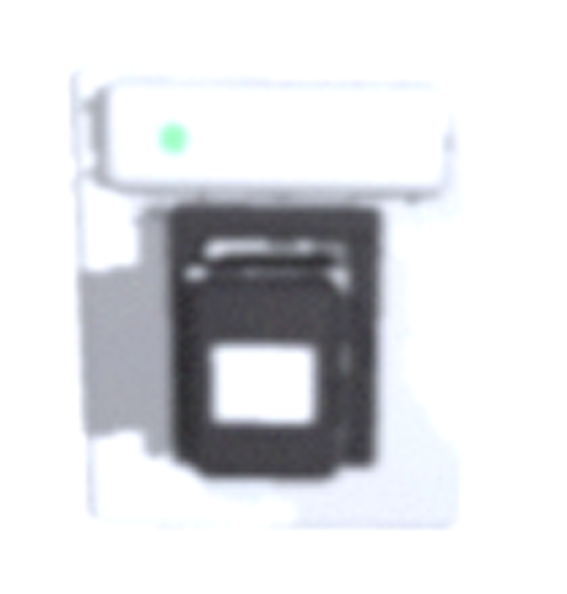

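```bash
python3 - <<'E'
from h import *
c=dict(np.load("pics/w2.npz"))
f=lambda u,v,z:back(c,[u/5.4+195,v/5.4+75],z)[0].round(4)
p=f(264,383,.082);print(p)
print("left/right",f(192,383,.082),f(343,383,.082),"front/back",f(264,478,.082),f(264,285,.082))
print("plate",[f(*q,.006) for q in[(92,517),(452,525),(78,72)]])
print("shoe rim",[f(*q,.024) for q in[(173,208),(380,210),(375,465)]])
a=np.radians(-6)
go([*p[:2],0.25],-6)
E
```

```text
[0.4702 0.0985 0.082 ]
left/right [0.4714 0.1104 0.082 ] [0.4689 0.0854 0.082 ] front/back [0.4543 0.1003 0.082 ] [0.486  0.0967 0.082 ]
plate [array([0.4325, 0.1447, 0.006 ]), array([0.4226, 0.0641, 0.006 ]), array([0.5254, 0.1335, 0.006 ])]
shoe rim [array([0.4976, 0.1158, 0.024 ]), array([0.4931, 0.075 , 0.024 ]), array([0.442 , 0.0805, 0.024 ])]
t 4.83 pos [0.4261 0.0893 0.2505] yaw -6.0 shift cm [ 4.29 -1.37  0.05] twist -0.001 F [-0.9 -0.3 -0.2] g 0.997
```

View pics/w2d.png

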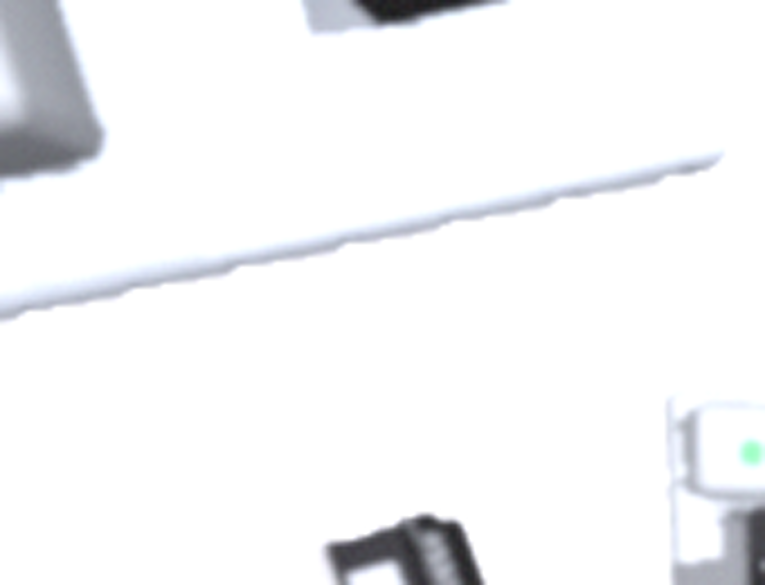

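Request:
move_arm --gripper '[1,1,1,1,1]' --pt "2.5 -0.7 0" --pt "4.3 -1.4 2" --pt "4.3 -1.4 5" --pt "4.3 -1.4 8" --pt "4.3 -1.4 8" --twist '[0,0,0,0,0]'

```text
t: 5.25
eef_pos: [0.4676, 0.0983, 0.166]
tool_rot: [0.001, 0.999, -0.052, -0.004]
contact_force: [-0.9, -0.7, -0.4]
gripper_width: 0.999
```

```bash
python3 - <<'E'
from h import *
go([0.470,0.0985,0.120],-6.5)
E
```

```text
t 5.25 pos [0.4676 0.0983 0.166 ] yaw -6.0 shift cm [ 0.27 -0.06  4.6 ] twist 0.009 F [-0.9 -0.7 -0.4] g 0.999
```

Request:
move_arm --gripper '[1,1,1,0.3,0.2]' --pt "0 -0.1 2.5" --pt "0 -0.1 5" --pt "0 -0.1 5" --pt "0 -0.1 5" --pt "0 -0.1 5" --twist '[0.01,0.01,0.01,0.01,0.01]' --squeeze 40

```text
t: 5.67
eef_pos: [0.4706, 0.1017, 0.1218]
tool_rot: [-0.0, 0.998, -0.056, 0.001]
contact_force: [-0.0, -0.9, 0.0]
gripper_width: 0.748
```

Request:
move_arm --gripper '[0.1,0.1,0.1,0.1,0.1]' --pt "0 0 0" --pt "0 0 0" --pt "0 0 0" --pt "0 0 0" --pt "0 0 0" --twist '[0,0,0,0,0]'

```text
t: 6.08
eef_pos: [0.4699, 0.1006, 0.1208]
tool_rot: [0.001, 0.998, -0.056, 0.0]
contact_force: [-0.1, -5.2, 6.8]
gripper_width: 0.3
```

```bash
python3 - <<'E'
from h import *
c=snap("wrist","w3",g=2)
go([0.470,0.0985,0.120],-6.5)
E
```

```text
t 6.13 pos [0.4699 0.1006 0.1207] yaw -6.4 shift cm [0.03 0.21 0.08] twist 0.001 F [-0.5 -4.5  6.9] g 0.3
```

View pics/w3.png

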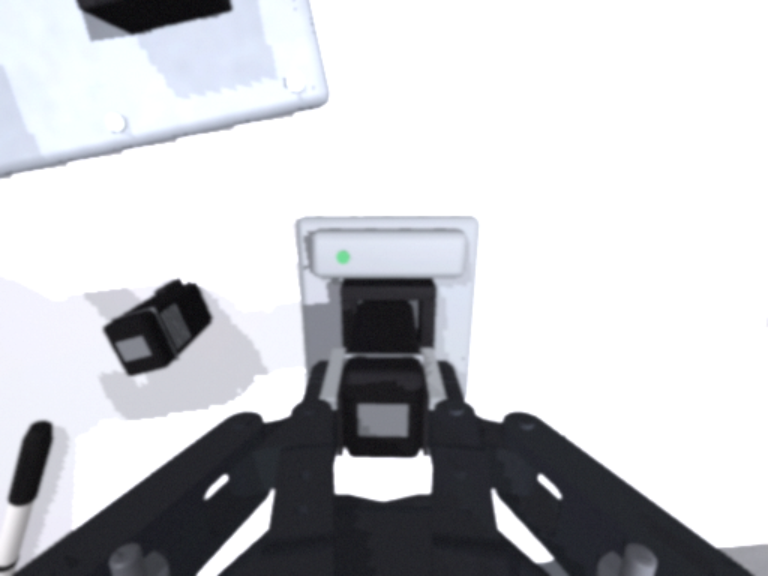

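Request:
move_arm --gripper '[0.1,0.1,0.1,0.1,0.1]' --pt "0 0 -2" --pt "0 0 -4.5" --pt "0 0 -7.5" --pt "0 0 -10" --pt "0 0 -10" --twist '[0,0,0,0,0]' --squeeze 60

```text
t: 6.55
eef_pos: [0.4717, 0.1032, 0.2247]
tool_rot: [-0.001, 0.998, -0.055, 0.004]
contact_force: [0.7, 0.1, -1.6]
gripper_width: 0.295
```

```bash
python3 - <<'E'
from h import *
go([0.56,0.14,0.22],5)
E
```

```text
t 6.55 pos [0.4717 0.1032 0.2247] yaw -6.4 shift cm [ 8.36 -4.63  0.55] twist -0.198 F [ 0.7  0.1 -1.6] g 0.295
```

Request:
move_arm --gripper '[0.1,0.1,0.1,0.1,0.1]' --pt "2.5 -1.3 0" --pt "5 -2.7 0" --pt "7 -5 0" --pt "7 -5.3 0" --pt "7 -5.3 0" --twist '[-0.07,-0.14,-0.2,-0.2,-0.2]'

```text
t: 6.97
eef_pos: [0.5451, 0.1489, 0.2192]
tool_rot: [-0.001, 0.999, 0.045, -0.0]
contact_force: [-0.1, 0.5, -1.1]
gripper_width: 0.296
```

```bash
python3 - <<'E'
from h import *
c=snap("wrist","w4",g=2)
for q in ["bay_floor","reader","battery_pack"]:print(q,[(d["p"],d["centre"]) for d in spot_point(q,"wrist")])
go([0.6335,0.1675,0.22],5)
im=c["pixels"][:,:,::-1]
cv2.imwrite("pics/w4c.png",cv2.resize(cv2.convertScaleAbs(im[20:170,180:330],alpha=3,beta=20),None,fx=4,fy=4,interpolation=cv2.INTER_CUBIC))
E
```

```text
bay_floor [(0.96, [0.6371, 0.1688, 0.0139])]
reader [(0.98, [0.6309, 0.2429, 0.0002])]
battery_pack [(0.95, [0.5469, 0.1463, 0.1072]), (0.83, [0.4895, 0.1929, 0.0018])]
t 7.17 pos [0.5439 0.1459 0.2195] yaw 5.0 shift cm [ 9.12 -1.36 -0.07] twist 0.001 F [ 0.6  0.1 -2.4] g 0.297
```

View pics/w4.png

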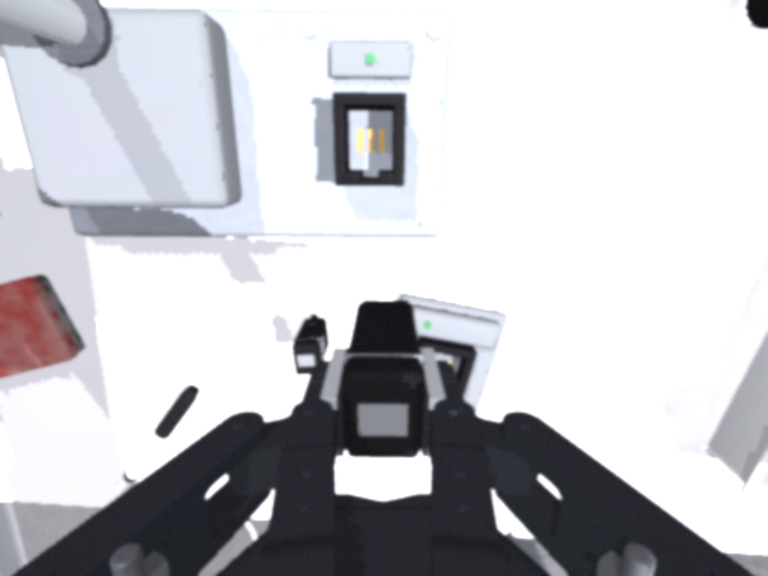

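View pics/w4c.png

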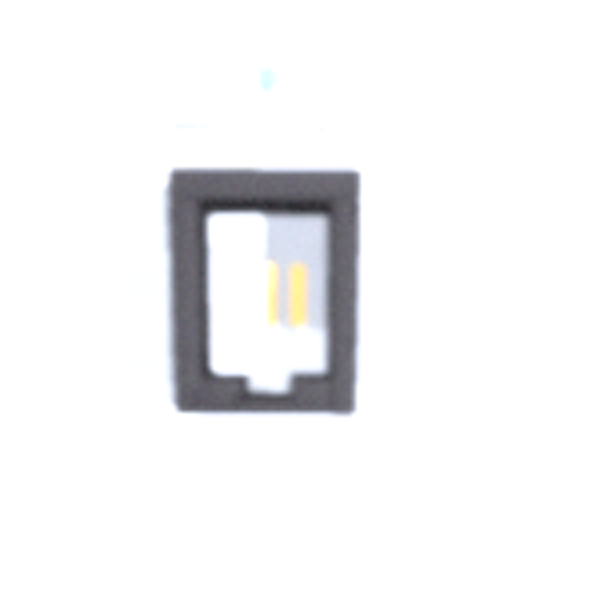

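```bash
python3 - <<'E'
from h import *
c=dict(np.load("pics/w4.npz"))
C=np.array([[172,172],[358,172],[355,411],[180,409]])/4+[180,20]
P=back(c,C,0.041);print(P.round(4),P.mean(0));print(np.linalg.norm(P[0]-P[1]),np.linalg.norm(P[1]-P[2]))
for a,b in((1,0),(2,3)):
    d=P[b]-P[a];print(np.degrees(np.arctan2(-d[0],d[1])))
for a,b in((3,0),(2,1)):
    d=P[b]-P[a];print(np.degrees(np.arctan2(d[1],d[0])))
I=np.array([[205,210],[330,210],[328,377],[208,377]])/4+[180,20]
Q=back(c,np.array([[208,377],[328,377]])/4+[180,20],0.041);print("inner front rim/edges",Q)
print("green led/gr", back(c,np.array([[269,391]])/4+[180,20],0.041))
im=c["pixels"][190:310,200:310,::-1]
cv2.imwrite("pics/w4p.png",cv2.resize(cv2.convertScaleAbs(im,alpha=3,beta=30),None,fx=5,fy=5,interpolation=cv2.INTER_CUBIC))
im=cv2.resize(c["pixels"][20:150,200:300,::-1],None,fx=5,fy=4.5,interpolation=cv2.INTER_CUBIC);cv2.imwrite("pics/w4b.png",im)
E
```

```text
[[0.6561 0.1876 0.041 ]
 [0.6596 0.1481 0.041 ]
 [0.6105 0.1435 0.041 ]
 [0.6073 0.1832 0.041 ]] [0.63338188 0.16559813 0.041     ]
0.039606609488059726 0.04938970458460169
5.142441197799247
4.527203249340431
5.088561209962652
5.369343603234433
inner front rim/edges [[0.61488872 0.17730706 0.041     ]
 [0.61732286 0.1503501  0.041     ]]
green led/gr [[0.61308884 0.16335674 0.041     ]]
```

View pics/w4p.png

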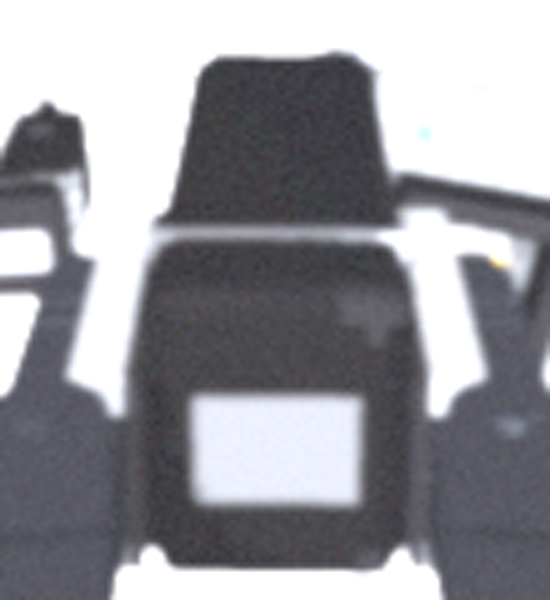

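View pics/w4b.png

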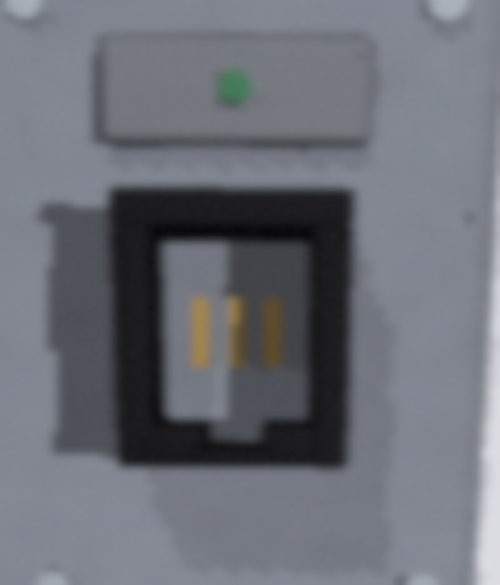

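```bash
python3 - <<'E'
from h import *
c=dict(np.load("pics/w4.npz"))
f=lambda u,v,z:back(c,[u/5+200,v/5+190],z)[0].round(4)
T=np.array([0.5439,0.1459])
R=Ro.from_euler('z',5,degrees=True).as_matrix()[:2,:2]
for n,u,v,z in [("label",276,450,.1815),("top back L",150,250,.1815),("top back R",410,250,.1815),("front L",165,567,.1815),("front R",400,567,.1815),("nose back L",205,58,.1095),("nose back R",370,55,.1095)]:
    p=f(u,v,z);print(n,p,"rel tool-aligned",(R.T@(p[:2]-T)*1000).round(1))
E
```

```text
label [0.5454 0.1499 0.1815] rel tool-aligned [1.8 3.9]
top back L [0.5662 0.1634 0.1815] rel tool-aligned [23.7 15.5]
top back R [0.5684 0.1396 0.1815] rel tool-aligned [23.9 -8.4]
front L [0.5304 0.1598 0.1815] rel tool-aligned [-12.2  15. ]
front R [0.5326 0.1362 0.1815] rel tool-aligned [-12.1  -8.7]
nose back L [0.5579 0.1615 0.1095] rel tool-aligned [15.3 14.3]
nose back R [0.5605 0.1376 0.1095] rel tool-aligned [15.8 -9.7]
```

Request:
move_arm --gripper '[0.1,0.1,0.1,0.1,0.1]' --pt "3 -0.5 0" --pt "6 -1 0" --pt "9 -1.2 0" --pt "9 -1.2 2" --pt "9 -1.2 4" --twist '[0,0,0,0,0]'

```text
t: 7.58
eef_pos: [0.6354, 0.1664, 0.1807]
tool_rot: [-0.0, 0.999, 0.043, 0.002]
contact_force: [-0.8, -0.8, -2.0]
gripper_width: 0.298
```

Request:
move_arm --gripper '[0.1,0.1,0.1]' --pt "0 0 0.5" --pt "0 0 1" --pt "0 0 1" --twist '[0,0,0]'

```text
t: 7.83
eef_pos: [0.6327, 0.1663, 0.1695]
tool_rot: [0.0, 0.999, 0.044, -0.001]
contact_force: [-0.8, -0.5, -1.9]
gripper_width: 0.293
```

```bash
python3 - <<'E'
from h import *
go([0.6335,0.1655,0.165],5)
c=snap("wrist","w5",g=2.2)
go([0.6335,0.1655,0.165],5)
c=snap("scene","s5",g=2.2)
go([0.6335,0.1655,0.165],5)
cv2.imwrite("pics/s5c.png",cv2.resize(cv2.convertScaleAbs(c["pixels"][220:330,170:280,::-1],alpha=2),None,fx=5,fy=5,interpolation=cv2.INTER_CUBIC))
E
```

```text
t 7.83 pos [0.6327 0.1663 0.1695] yaw 5.1 shift cm [0.07 0.09 0.45] twist 0.001 F [-0.8 -0.5 -1.9] g 0.293
t 7.88 pos [0.6333 0.1666 0.1704] yaw 5.1 shift cm [0.01 0.11 0.54] twist 0.001 F [ 0.3 -0.2 -1.4] g 0.297
t 7.93 pos [0.6337 0.1669 0.171 ] yaw 5.1 shift cm [-0.03  0.13  0.6 ] twist 0.001 F [-0.2 -0.7 -1.8] g 0.297
```

View pics/w5.png

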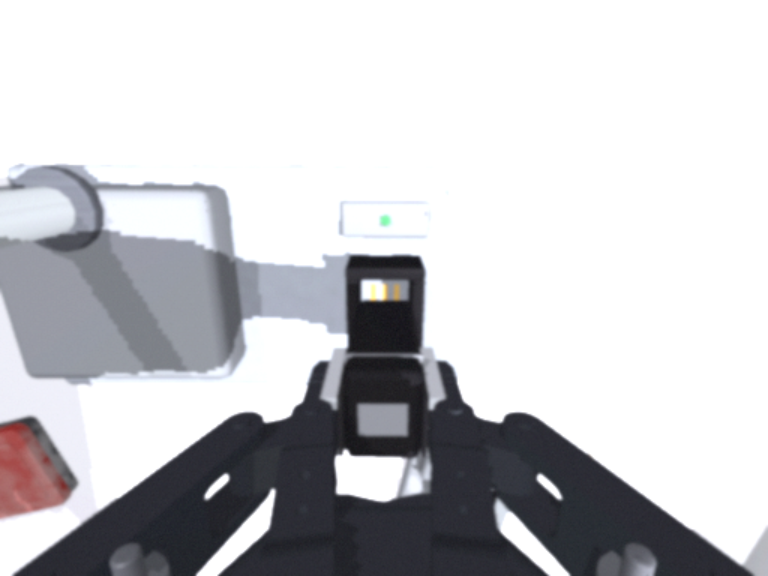

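View pics/s5c.png

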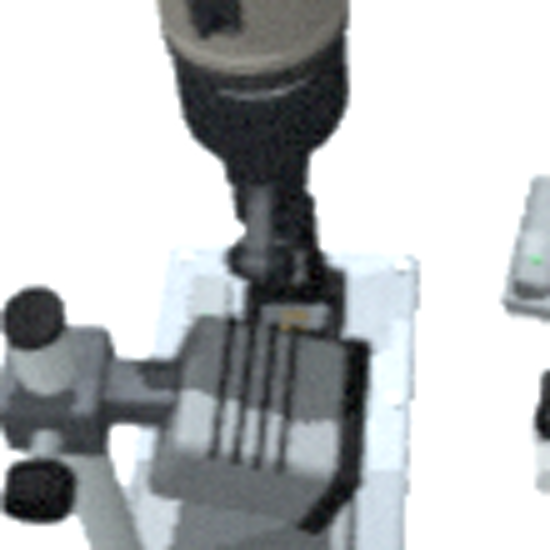

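```bash
python3 - <<'E'
from h import *
c=dict(np.load("pics/w5.npz"))
cv2.imwrite("pics/w5c.png",cv2.resize(cv2.convertScaleAbs(c["pixels"][160:310,215:300,::-1],alpha=4,beta=10),None,fx=8,fy=4,interpolation=cv2.INTER_CUBIC))
E
```

```text
(no output)
```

View pics/w5c.png

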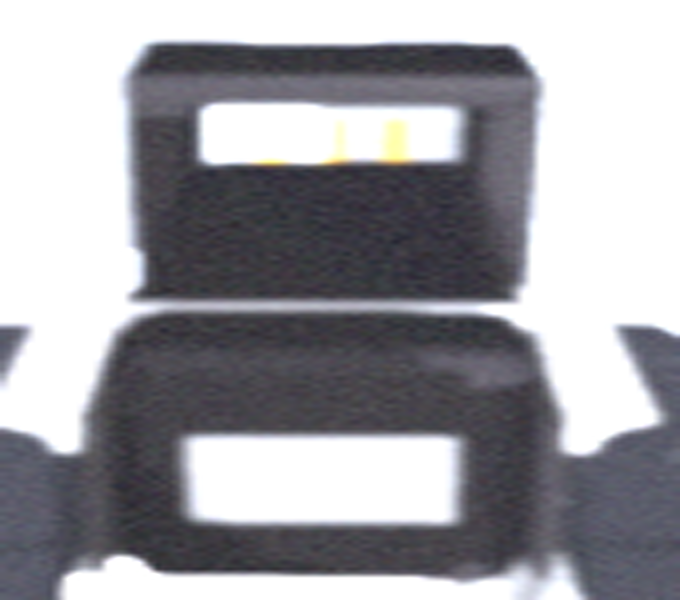

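```bash
python3 - <<'E'
from h import *
c=dict(np.load("pics/w5.npz"))
f=lambda u,v,z:back(c,[u/8+215,v/4+160],z)[0]
R=Ro.from_euler('z',5,degrees=True).as_matrix()[:2,:2]
T=np.array([0.6335,0.1655])
zt=0.170-0.038
for n,u,v,z in [("rim back L",133,75,.041),("rim back R",537,75,.041),("rim back inner",330,104,.041),("label",324,480,zt),("top back edge L",118,325,zt),("topback R",537,325,zt),("top front",330,572,zt),("nose bottom back",330,165,zt-.072)]:
    p=f(u,v,z);print(n,p.round(4),(R.T@(p[:2]-T)*1000).round(1))
E
```

```text
rim back L [0.6567 0.1876 0.041 ] [25. 20.]
rim back R [0.6601 0.1484 0.041 ] [ 25.1 -19.4]
rim back inner [0.6525 0.168  0.041 ] [19.1  0.8]
label [0.6332 0.1671 0.132 ] [-0.2  1.6]
top back edge L [0.6533 0.1808 0.132 ] [21.1 13.5]
topback R [0.6555 0.1567 0.132 ] [ 21.1 -10.6]
top front [0.6195 0.1655 0.132 ] [-13.9   1.2]
nose bottom back [0.6469 0.1676 0.06  ] [13.5  0.9]
```

Request:
move_arm --gripper '[0.1,0.1,0.1,0.1]' --pt "0.05 0.08 0.8" --pt "0.05 0.08 1.6" --pt "0.05 0.08 2.2" --pt "0.05 0.08 2.8" --twist '[0,0,0,0]'

```text
t: 8.27
eef_pos: [0.6339, 0.1659, 0.1412]
tool_rot: [0.0, 0.999, 0.044, -0.0]
contact_force: [-0.7, 0.6, -1.6]
gripper_width: 0.298
```

```bash
python3 - <<'E'
from h import *
go([0.6335,0.1655,0.123],5)
E
```

```text
t 8.27 pos [0.6339 0.1659 0.1412] yaw 5.1 shift cm [-0.04  0.04  1.82] twist 0.001 F [-0.7  0.6 -1.6] g 0.298
```

Request:
move_arm --gripper '[0.1,0.1,0.1,0.1]' --pt "0 0 0.6" --pt "0 0 1.2" --pt "0 0 1.7" --pt "0 0 2.0" --twist '[0,0,0,0]'

```text
t: 8.6
eef_pos: [0.6343, 0.1658, 0.1236]
tool_rot: [0.001, 0.999, 0.044, -0.0]
contact_force: [-11.8, -5.6, 38.1]
gripper_width: 0.295
```

```bash
python3 - <<'E'
from h import *
go([0.6335,0.1655,0.123],5)
c=snap("wrist","w6",g=2.2)
go([0.6335,0.1655,0.123],5)
E
```

```text
t 8.6 pos [0.6343 0.1658 0.1236] yaw 5.1 shift cm [-0.09  0.02  0.06] twist 0.001 F [-11.8  -5.6  38.1] g 0.295
t 8.65 pos [0.6342 0.1659 0.1237] yaw 5.1 shift cm [-0.07  0.03  0.07] twist 0.001 F [-5.6 -3.1 12.7] g 0.296
```

View pics/w6.png

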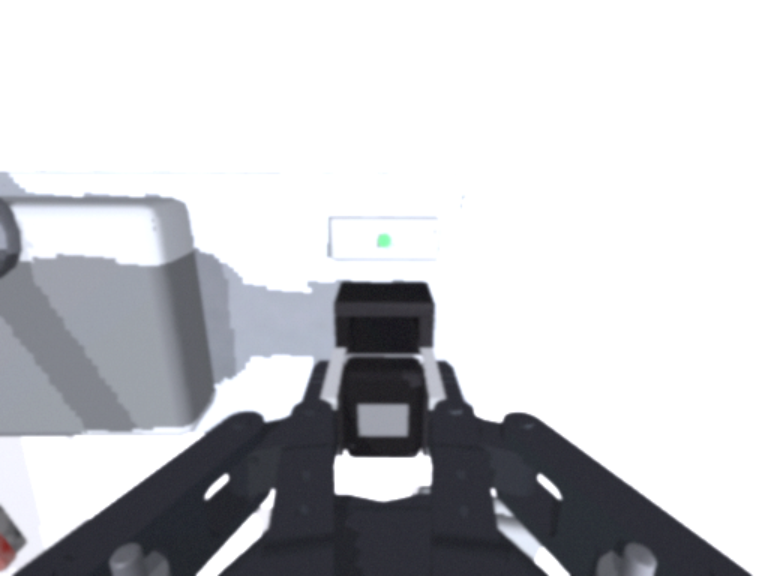

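Request:
move_arm --gripper '[0.5,0.6,0.6,0.6,0.6]' --pt "0 0 -0.2" --pt "0 0 -0.2" --pt "0 0 -0.2" --pt "0 0 -0.2" --pt "0 0 -0.2" --twist '[0,0,0,0,0]'

```text
t: 9.07
eef_pos: [0.6341, 0.1662, 0.1238]
tool_rot: [-0.0, 0.999, 0.044, -0.0]
contact_force: [-1.1, 0.3, 0.2]
gripper_width: 0.6
```

Request:
move_arm --gripper '[0.6,0.6,0.7,1,1]' --pt "0 0 -2" --pt "0 0 -6" --pt "-2 0 -10" --pt "-5 0 -14" --pt "-8 0 -17" --twist '[0,0,0,0,0]'

```text
t: 9.48
eef_pos: [0.5627, 0.1599, 0.2872]
tool_rot: [-0.0, 0.999, 0.044, 0.001]
contact_force: [0.2, 0.1, 0.7]
gripper_width: 0.956
```

```bash
python3 - <<'E'
from h import *
c=snap("wrist","w7",g=2)
for q in ["battery_pack","bay_floor","reader","reader_window"]:print(q,[(d["p"],d["centre"]) for d in spot_point(q,"wrist")])
go([0.53,-0.15,0.33],5)
print(get_obs()["q"])
cv2.imwrite("pics/w7c.png",cv2.resize(cv2.convertScaleAbs(c["pixels"][40:190,180:330,::-1],alpha=3,beta=20),None,fx=4,fy=4,interpolation=cv2.INTER_CUBIC))
E
```

```text
battery_pack [(0.66, [0.6373, 0.1637, 0.0135]), (0.63, [0.4892, 0.1927, 0.0046])]
bay_floor [(0.56, [0.637, 0.1661, 0.0128])]
reader [(0.93, [0.6292, 0.2428, 0.0039])]
reader_window []
t 9.73 pos [0.5627 0.1594 0.285 ] yaw 5.1 shift cm [-6.   30.54 -4.49] twist 0.001 F [ 0.6  0.5 -0. ] g 0.999
[-0.1070201   0.37221904 -0.35061186  1.77779973  0.14792742  1.01717283
 -1.99572785]
```

View pics/w7.png

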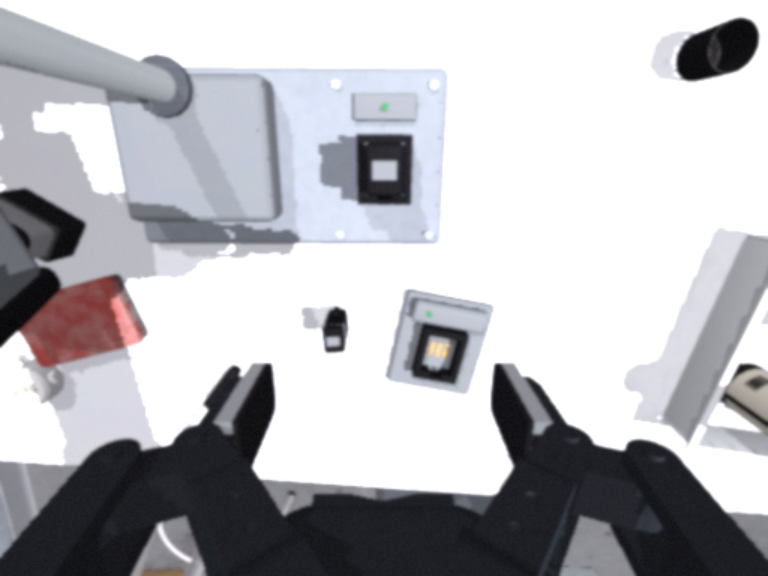

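View pics/w7c.png

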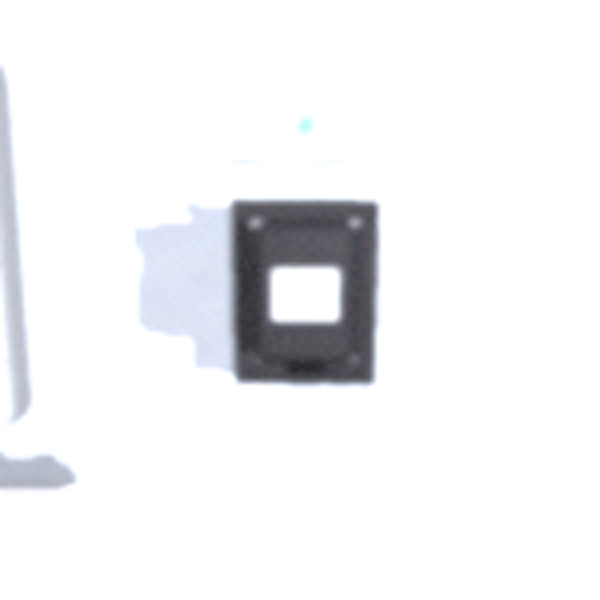

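Request:
move_arm --gripper '[1,1,1,1,1]' --pt "0 4 -1" --pt "-0.5 8 -2" --pt "-1 12 -3" --pt "-1.5 16 -4" --pt "-2 20 -4.5" --twist '[-0.1,-0.2,-0.3,-0.4,-0.5]'

```text
t: 10.15
eef_pos: [0.5608, -0.0435, 0.3295]
tool_rot: [-0.0, 0.956, 0.292, -0.001]
contact_force: [0.6, -0.6, -0.2]
gripper_width: 0.999
```

```bash
python3 - <<'E'
from h import *
go([0.53,-0.22,0.33],60)
E
```

```text
t 10.15 pos [ 0.5608 -0.0435  0.3295] yaw 34.0 shift cm [-12.42  12.91  -0.05] twist -0.454 F [ 0.6 -0.6 -0.2] g 0.999
```

Request:
move_arm --gripper '[1,1,1,1,1]' --pt "-2.4 2.6 0" --pt "-4.8 5.2 0" --pt "-7.4 7.7 0" --pt "-9.8 10.2 0" --pt "-12.4 12.9 0" --twist '[-0.1,-0.2,-0.3,-0.4,-0.5]'

```text
t: 10.57
eef_pos: [0.5285, -0.2191, 0.3282]
tool_rot: [-0.001, 0.854, 0.52, -0.001]
contact_force: [0.8, -0.3, 0.5]
gripper_width: 1.004
```

```bash
python3 - <<'E'
from h import *
go([0.53,-0.42,0.33],85)
E
```

```text
t 10.57 pos [ 0.5285 -0.2191  0.3282] yaw 62.7 shift cm [-17.78   9.35  -0.21] twist -0.39 F [ 0.8 -0.3  0.5] g 1.004
```

Request:
move_arm --gripper '[1,1,1,1,1]' --pt "-3.6 1.9 0" --pt "-7.2 3.8 0" --pt "-10.8 5.7 0" --pt "-14.4 7.5 0" --pt "-18 9.4 0" --twist '[-0.08,-0.16,-0.24,-0.32,-0.39]'

```text
t: 10.98
eef_pos: [0.5282, -0.4231, 0.3276]
tool_rot: [-0.002, 0.738, 0.675, -0.0]
contact_force: [0.2, -0.1, -0.1]
gripper_width: 0.999
```

Request:
move_arm --gripper '[1,1,1]' --pt "-3 0 0" --pt "-6 0 0" --pt "-6 0 0" --twist '[0,0,0]'

```text
t: 11.23
eef_pos: [0.5195, -0.4886, 0.3263]
tool_rot: [-0.001, 0.742, 0.67, -0.002]
contact_force: [-1.3, -1.1, -0.7]
gripper_width: 1.003
```

```bash
python3 - <<'E'
from h import *
c=snap("wrist","w8",g=2)
for q in ["pump_bottle","bottle_code"]:print(q,[(d["p"],d["centre"]) for d in spot_point(q,"wrist")])
go([0.54,-0.388,0.33],85)
E
```

```text
pump_bottle []
bottle_code []
t 11.38 pos [ 0.5232 -0.4802  0.3278] yaw 84.7 shift cm [ 9.34  0.82 -0.2 ] twist -0.005 F [ 0.4  1.9 -0.5] g 1.002
```

View pics/w8.png

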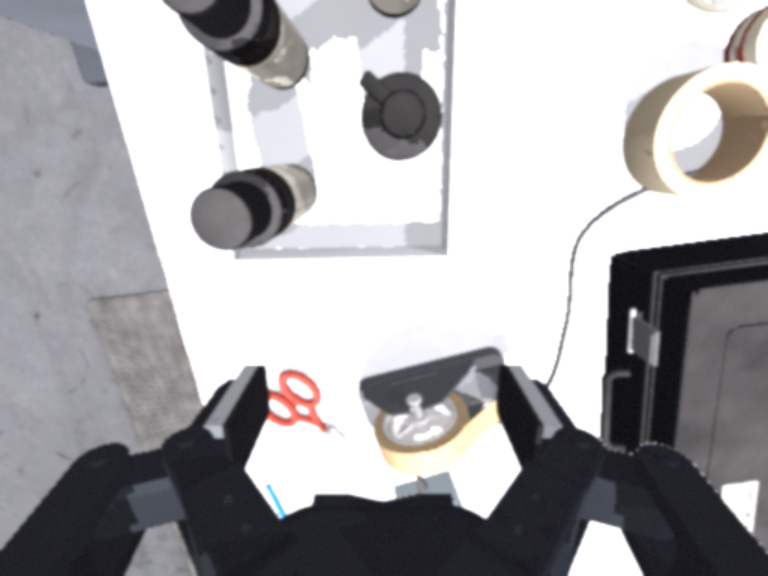

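```bash
python3 - <<'E'
from h import *
c=dict(np.load("pics/w8.npz"))
cv2.imwrite("pics/w8c.png",cv2.resize(c["pixels"][35:125,225:315,::-1],None,fx=6,fy=6,interpolation=cv2.INTER_CUBIC)*2)
P=back(c,np.array([[402,113],[370,81]])/1.5,0.163)
v=P[1]-P[0];print(P,np.degrees(np.arctan2(v[1],v[0]))-50)
E
```

```text
[[ 0.54015814 -0.38673926  0.163     ]
 [ 0.52468068 -0.36950141  0.163     ]] 81.91992027458454
```

View pics/w8c.png

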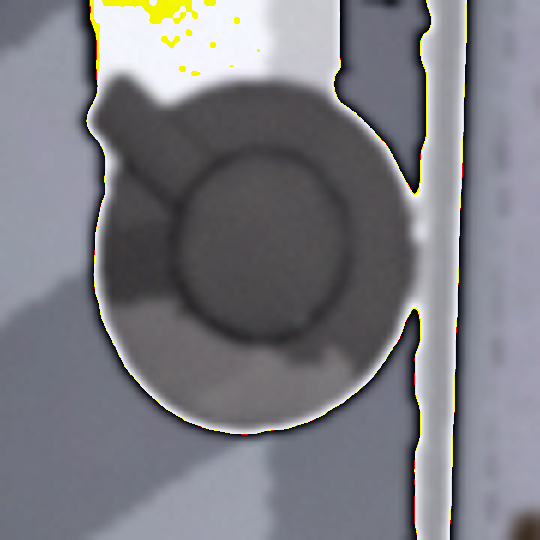

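Request:
move_arm --gripper '[1,1,1,1,1]' --pt "3 0.3 0" --pt "6 0.6 0" --pt "9.4 0.8 0" --pt "9.4 0.8 3" --pt "9.4 0.8 6" --twist '[0,0,0,0,0]'

```text
t: 11.8
eef_pos: [0.5431, -0.3826, 0.2718]
tool_rot: [0.002, 0.736, 0.677, 0.002]
contact_force: [-0.6, -1.3, -0.0]
gripper_width: 1.0
```

Request:
move_arm --gripper '[1,1,1]' --pt "0 0 2" --pt "0 0 2" --pt "0 0 2" --twist '[0,0,0]'

```text
t: 12.05
eef_pos: [0.5399, -0.3857, 0.2492]
tool_rot: [-0.002, 0.738, 0.675, -0.0]
contact_force: [0.7, -1.1, 1.0]
gripper_width: 0.999
```

```bash
python3 - <<'E'
from h import *
c=snap("wrist","w9",g=2.2)
go([0.540,-0.387,0.183],84.5)
E
```

```text
t 12.1 pos [ 0.5407 -0.3864  0.2509] yaw 84.8 shift cm [-0.07 -0.06  6.79] twist 0.005 F [0.3 0.3 1.1] g 1.004
```

View pics/w9.png

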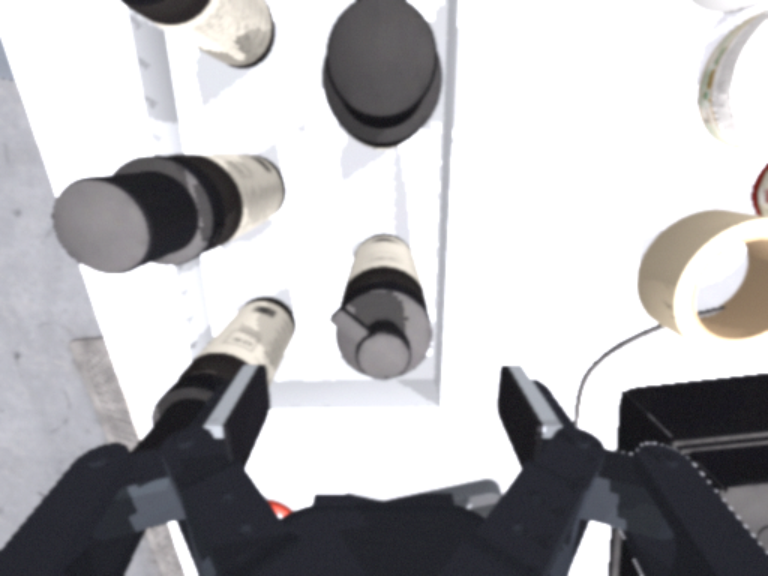

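Request:
move_arm --gripper '[1,1,1,0.6,0.5]' --pt "-0.05 0 3" --pt "-0.05 0 6" --pt "-0.05 0 6.8" --pt "-0.05 0 6.8" --pt "-0.05 0 6.8" --twist '[0,0,0,0,0]' --squeeze 40

```text
t: 12.52
eef_pos: [0.5407, -0.388, 0.1839]
tool_rot: [0.001, 0.739, 0.674, 0.0]
contact_force: [0.5, 0.2, 0.2]
gripper_width: 0.747
```

Request:
move_arm --gripper '[0.4,0.4,0.4,0.4]' --pt "0 0 0" --pt "0 0 0" --pt "0 0 0" --pt "0 0 0" --twist '[0,0,0,0]'

```text
t: 12.85
eef_pos: [0.5409, -0.3885, 0.1851]
tool_rot: [0.002, 0.739, 0.674, 0.0]
contact_force: [-1.6, -0.3, 6.9]
gripper_width: 0.566
```

```bash
python3 - <<'E'
from h import *
c=snap("wrist","w10",g=2.2)
go([0.540,-0.387,0.183],84.5)
E
```

```text
t 12.9 pos [ 0.5409 -0.3885  0.1851] yaw 84.7 shift cm [ 0.14 -0.11  0.21] twist 0.004 F [-2.1  0.4  6.1] g 0.572
```

View pics/w10.png

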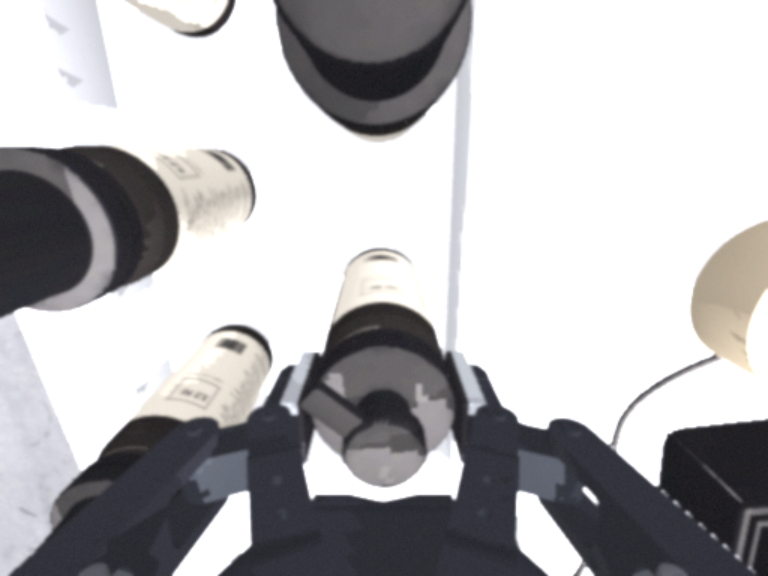

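Request:
move_arm --gripper '[0.4,0.4,0.4,0.4,0.4]' --pt "0 0 -2" --pt "0 0 -5" --pt "0 0 -9" --pt "0 0 -13" --pt "0 0 -17" --twist '[0,0,0,0,0]' --squeeze 60

```text
t: 13.32
eef_pos: [0.5394, -0.3875, 0.3547]
tool_rot: [0.0, 0.739, 0.674, 0.0]
contact_force: [0.5, -0.8, -3.2]
gripper_width: 0.561
```

Request:
move_arm --gripper '[0.4,0.4,0.4,0.4,0.4]' --pt "0 0 -3" --pt "0 0 -5" --pt "0 0 -5" --pt "2 0 -5" --pt "5 0 -5" --twist '[0,0,0,0,0]'

```text
t: 13.73
eef_pos: [0.5426, -0.3412, 0.4011]
tool_rot: [0.0, 0.741, 0.672, -0.001]
contact_force: [0.2, 0.2, -3.4]
gripper_width: 0.56
```

```bash
python3 - <<'E'
from h import *
go([0.535,-0.10,0.40],84.5)
E
```

```text
t 13.73 pos [ 0.5426 -0.3412  0.4011] yaw 84.4 shift cm [23.93 -3.12  0.08] twist -0.002 F [ 0.2  0.2 -3.4] g 0.56
```

Request:
move_arm --gripper '[0.4,0.4,0.4,0.4,0.4]' --pt "3.5 -0.6 0" --pt "7.5 -1.2 0" --pt "11.5 -1.8 0" --pt "15.5 -2.4 0" --pt "19.5 -3.1 0" --twist '[0,0,0,0,0]'

```text
t: 14.15
eef_pos: [0.5304, -0.139, 0.4012]
tool_rot: [-0.001, 0.739, 0.674, -0.0]
contact_force: [0.8, -0.2, -3.1]
gripper_width: 0.562
```

Request:
move_arm --gripper '[0.4,0.4,0.4,0.4,0.4]' --pt "3 0 0" --pt "4.5 0 2" --pt "4.5 0 6" --pt "4.5 0 9" --pt "4.5 0 9" --twist '[0,0,0,0,0]'

```text
t: 14.57
eef_pos: [0.5314, -0.0958, 0.3055]
tool_rot: [-0.005, 0.738, 0.674, -0.004]
contact_force: [-2.3, -0.5, -3.9]
gripper_width: 0.56
```

```bash
python3 - <<'E'
from h import *
c=snap("wrist","w11",g=2.2)
c=snap("scene","s11",g=2)
print([(d["p"],d["centre"]) for d in spot_point("bottle_code","wrist")])
print([(d["p"],d["centre"]) for d in spot_point("tray","scene")])
go([0.535,-0.10,0.192],84.5)
E
```

```text
[(0.93, [0.536, -0.071, 0.1538])]
[(0.75, [0.4905, -0.3272, -0.001])]
t 14.77 pos [ 0.5366 -0.0964  0.3142] yaw 84.7 shift cm [-0.38 -0.16 12.21] twist 0.003 F [ 1.2 -0.5 -2. ] g 0.563
```

View pics/w11.png

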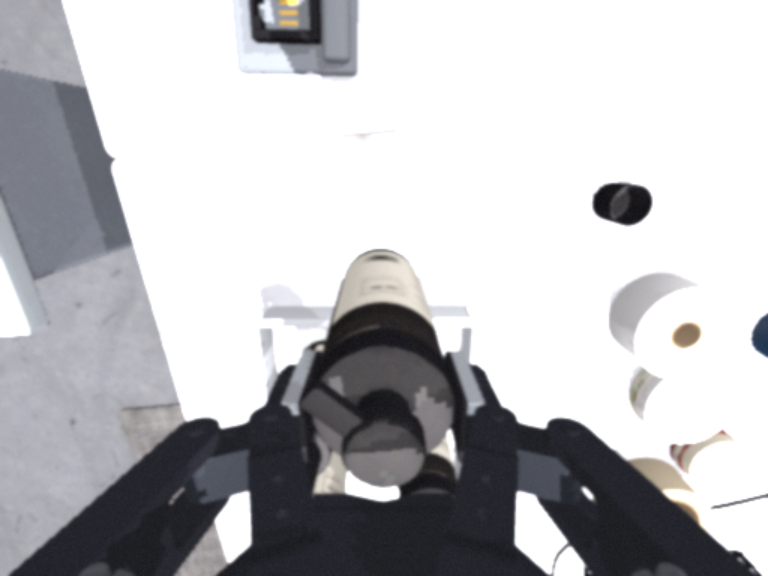

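View pics/s11.png

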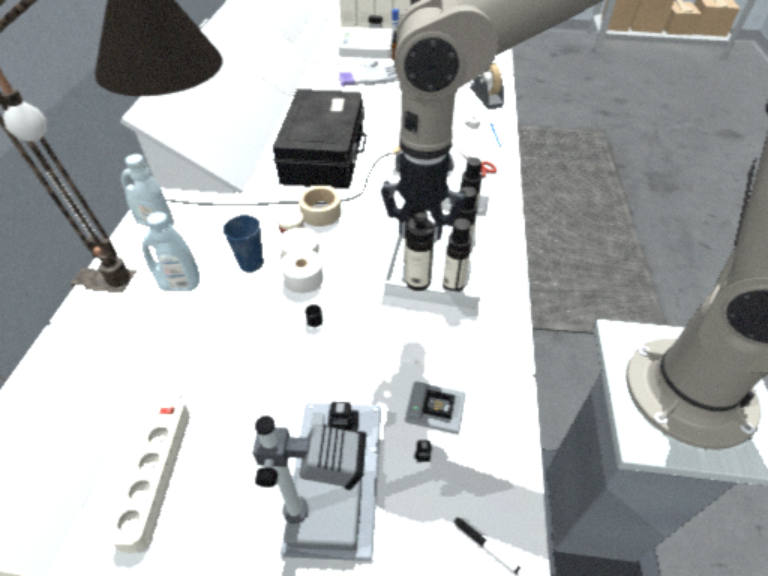

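```bash
python3 - <<'E'
from h import *
c=dict(np.load("pics/w11.npz"))
for v in (308,318,328): print(back(c,np.array([[270,v],[465,v]])/1.5,0.046).round(4), back(c,np.array([[270,v]])/1.5,0.0).round(4))
cv2.imwrite("pics/w11c.png",cv2.resize(c["pixels"][190:260,160:320,::-1],None,fx=5,fy=5,interpolation=cv2.INTER_CUBIC))
E
```

```text
[[ 0.424  -0.1341  0.046 ]
 [ 0.5973 -0.1491  0.046 ]] [[ 0.4078 -0.1509  0.    ]]
[[ 0.4222 -0.1437  0.046 ]
 [ 0.597  -0.1588  0.046 ]] [[ 0.4058 -0.1618  0.    ]]
[[ 0.4205 -0.1534  0.046 ]
 [ 0.5968 -0.1685  0.046 ]] [[ 0.4038 -0.1729  0.    ]]
```

View pics/w11c.png

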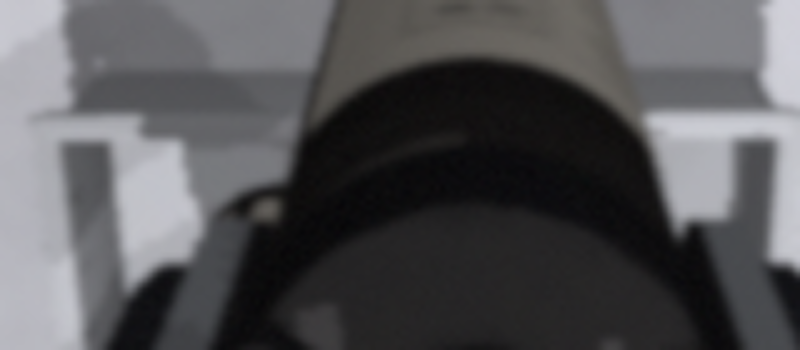

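Request:
move_arm --gripper '[0.4,0.4,0.4,0.4,0.4]' --pt "0 0 3.5" --pt "0 0 7" --pt "0 0 10" --pt "0 0 12" --pt "0 0 12" --twist '[0,0,0,0,0]'

```text
t: 15.18
eef_pos: [0.5345, -0.0966, 0.1902]
tool_rot: [-0.002, 0.739, 0.674, -0.001]
contact_force: [-1.9, 0.4, -3.8]
gripper_width: 0.56
```

Request:
move_arm --gripper '[0.4,0.4,0.4,0.4,0.4]' --pt "-1 0 0" --pt "-2 0 0" --pt "-3 0 0" --pt "-3.8 0 0" --pt "-4.6 0 0" --twist '[0,0,0,0,0]' --squeeze 30

```text
t: 15.6
eef_pos: [0.5324, -0.1423, 0.194]
tool_rot: [0.001, 0.739, 0.673, 0.002]
contact_force: [1.2, 5.8, 0.2]
gripper_width: 0.563
```

```bash
python3 - <<'E'
from h import *
go([0.535,-0.17,0.192],84.5)
c=snap("wrist","w12",g=2.2)
E
```

```text
t 15.6 pos [ 0.5324 -0.1423  0.194 ] yaw 84.7 shift cm [-2.73  0.51  0.2 ] twist 0.003 F [1.2 5.8 0.2] g 0.563
```

View pics/w12.png

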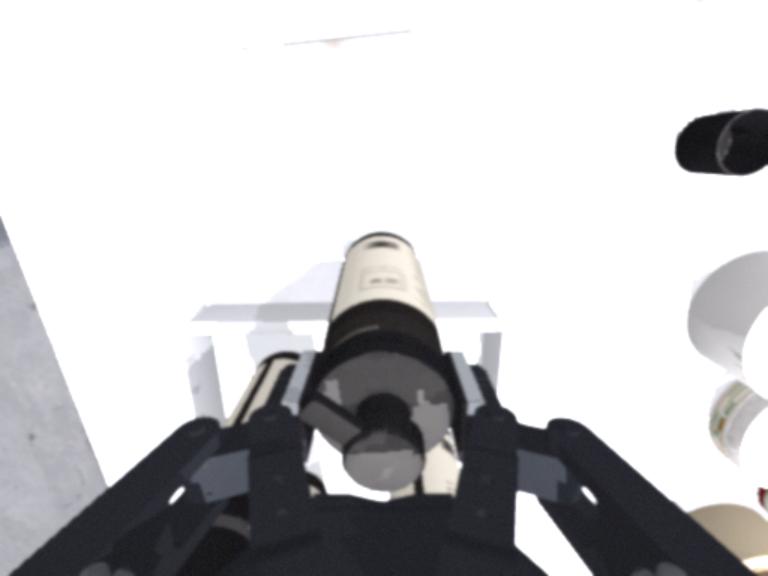

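Request:
move_arm --gripper '[0.4,0.4,0.4,0.4,0.4]' --pt "-0.6 0 0" --pt "-1.2 0 0" --pt "-1.8 0 0" --pt "-2.3 0 0" --pt "-2.3 0 0" --twist '[0,0,0,0,0]'

```text
t: 16.07
eef_pos: [0.5299, -0.1654, 0.193]
tool_rot: [0.001, 0.739, 0.674, 0.001]
contact_force: [1.8, 2.8, 1.0]
gripper_width: 0.563
```

```bash
python3 - <<'E'
from h import *
go([0.535,-0.17,0.192],84.5)
c=snap("wrist","w13",g=2.2)
for q in ["bottle_code","pump_bottle"]:print(q,[(d["p"],d["centre"]) for d in spot_point(q,"wrist")])
go([0.535,-0.17,0.192],84.5)
E
```

```text
t 16.07 pos [ 0.5299 -0.1654  0.193 ] yaw 84.7 shift cm [-0.41  0.55  0.1 ] twist 0.003 F [1.8 2.8 1. ] g 0.563
bottle_code [(0.58, [0.538, -0.1101, 0.055])]
pump_bottle [(0.92, [0.5299, -0.1205, 0.0162])]
t 16.22 pos [ 0.5297 -0.1649  0.1927] yaw 84.7 shift cm [-0.46  0.58  0.07] twist 0.004 F [ 1.5  1.7 -0.5] g 0.562
```

View pics/w13.png

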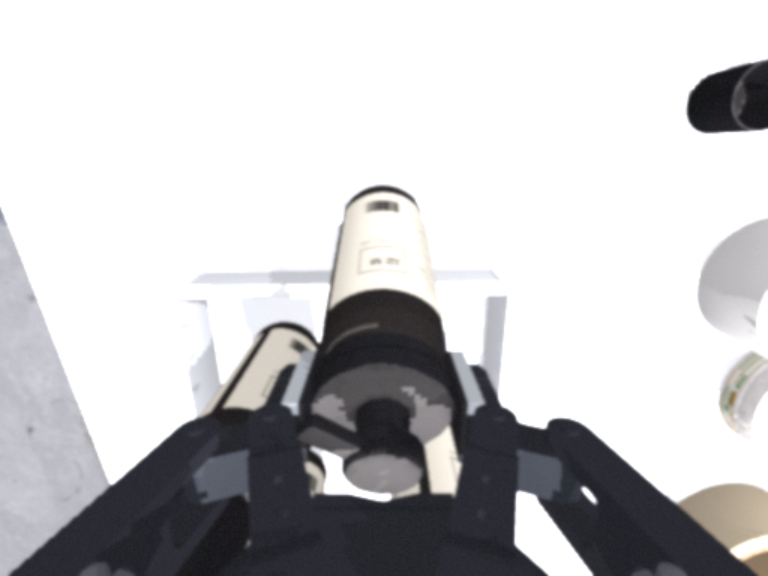

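```bash
cat >> h.py <<'E'
def code_model(T,yawd,th,pad,along=101,r=25):
    a=np.radians(yawd);t=np.radians(th)
    h=np.array([np.cos(a),np.sin(a),0]);k=np.array([0,0,1.])
    u=-np.sin(t)*h+np.cos(t)*k; z=np.cos(t)*h+np.sin(t)*k
    piv=np.array(T)-k*pad
    return piv-along/1000*u+r/1000*z
E
python3 - <<'E'
from h import *
c=dict(np.load("pics/w13.npz"))
T=[0.5298,-0.1652,0.1928]
for pad in(.046,.050,.054):
  for th in(14,16,18,20,22): 
    p=code_model(T,84.7,th,pad,(0.185-pad-0.003-0.030)*1000);print(pad,th,p.round(4),(proj(c,p)*1.5).round(0))
E
```

```text
0.046 14 [ 0.5344 -0.1155  0.05  ] [[381. 218.]]
0.046 16 [ 0.5347 -0.1122  0.0518] [[381. 212.]]
0.046 18 [ 0.535  -0.1089  0.0537] [[381. 207.]]
0.046 20 [ 0.5353 -0.1057  0.0557] [[381. 201.]]
0.046 22 [ 0.5356 -0.1026  0.0579] [[381. 195.]]
0.05 14 [ 0.5343 -0.1165  0.0499] [[381. 220.]]
0.05 16 [ 0.5346 -0.1133  0.0516] [[381. 214.]]
0.05 18 [ 0.5349 -0.1101  0.0535] [[381. 209.]]
0.05 20 [ 0.5352 -0.1071  0.0555] [[381. 203.]]
0.05 22 [ 0.5355 -0.1041  0.0576] [[381. 198.]]
0.054 14 [ 0.5342 -0.1174  0.0498] [[381. 222.]]
0.054 16 [ 0.5345 -0.1144  0.0515] [[381. 216.]]
0.054 18 [ 0.5348 -0.1114  0.0533] [[381. 211.]]
0.054 20 [ 0.5351 -0.1084  0.0553] [[381. 206.]]
0.054 22 [ 0.5353 -0.1056  0.0573] [[381. 201.]]
```

Request:
move_arm --gripper '[0.4,0.4,0.4,0.4,0.4]' --pt "1 0 0" --pt "3 0 0" --pt "5 0 -1.5" --pt "7 0 -4" --pt "8 0 -7.5" --twist '[0,0,0,0,0]' --squeeze 90

```text
t: 16.63
eef_pos: [0.5345, -0.0822, 0.2653]
tool_rot: [-0.003, 0.738, 0.675, -0.002]
contact_force: [-0.1, 0.7, -2.8]
gripper_width: 0.556
```

Request:
move_arm --gripper '[0.4,0.4,0.4,0.4,0.4]' --pt "1 0 -2.5" --pt "3 0 -5" --pt "5 0 -7" --pt "7 0 -7" --pt "8 0 -7" --twist '[0,0,0.05,0.1,0.15]'

```text
t: 17.05
eef_pos: [0.544, -0.0025, 0.3387]
tool_rot: [0.001, 0.787, 0.617, 0.001]
contact_force: [-0.2, 0.1, -3.2]
gripper_width: 0.555
```

```bash
python3 - <<'E'
from h import *
for th in(18,20):
  m=code_model([0,0,0],5,th,.05,102); print("T",np.array([0.4586,0.3056,0.189])-m)
go([0.44,0.15,0.34],40)
E
```

```text
T [0.40351427 0.30078062 0.32828234]
T [0.40044378 0.30051199 0.32629814]
t 17.05 pos [ 0.544  -0.0025  0.3387] yaw 76.2 shift cm [ 12.32 -13.74  -0.16] twist 0.631 F [-0.2  0.1 -3.2] g 0.555
```

Request:
move_arm --gripper '[0.4,0.4,0.4,0.4,0.4]' --pt "2.4 -2.7 0" --pt "4.8 -5.4 0" --pt "7.2 -8.1 0" --pt "9.6 -10.8 0" --pt "12 -13.5 0" --twist '[0.12,0.24,0.36,0.48,0.6]'

```text
t: 17.47
eef_pos: [0.44, 0.1437, 0.3367]
tool_rot: [0.001, 0.935, 0.355, -0.001]
contact_force: [0.9, 0.0, -2.7]
gripper_width: 0.553
```

```bash
python3 - <<'E'
from h import *
go([0.40,0.24,0.34],5)
print(get_obs()["q"])
E
```

```text
t 17.47 pos [0.44   0.1437 0.3367] yaw 41.5 shift cm [ 3.39 -9.86 -0.34] twist 0.638 F [ 0.9  0.  -2.7] g 0.553
[ 0.08133129  0.13363944 -0.57453056  1.96976024  0.08428716  1.06279508
 -1.3762592 ]
```

Request:
move_arm --gripper '[0.4,0.4,0.4,0.4,0.4]' --pt "0.7 -2 0" --pt "1.4 -4 0" --pt "2.1 -6 0" --pt "2.8 -8 0" --pt "3.4 -9.8 0" --twist '[0.12,0.24,0.36,0.48,0.6]'

```text
t: 17.88
eef_pos: [0.4005, 0.2392, 0.3368]
tool_rot: [0.001, 0.998, 0.063, -0.0]
contact_force: [0.9, -0.0, -3.7]
gripper_width: 0.556
```

```bash
python3 - <<'E'
from h import *
go([0.4015,0.3005,0.327],5)
c=snap("wrist","w14",g=2.2)
c=snap("scene","s14",g=2)
for n in ["wrist","scene","top"]:
  if n=="top":read_camera(n)
  for q in ["bottle_code","pump_bottle","reader_window"]:print(n,q,[(d["p"],d["centre"]) for d in spot_point(q,n)])
print(get_obs()["q"])
E
```

```text
t 17.88 pos [0.4005 0.2392 0.3368] yaw 7.2 shift cm [ 0.87 -6.07  0.97] twist 0.038 F [ 0.9 -0.  -3.7] g 0.556
wrist bottle_code [(0.91, [0.4581, 0.2435, 0.1981])]
wrist pump_bottle [(0.67, [0.4411, 0.2453, 0.1621]), (0.23, [0.4557, 0.2451, 0.1965])]
wrist reader_window []
scene bottle_code [(0.92, [0.4505, 0.2518, 0.2002])]
scene pump_bottle [(0.56, [0.4389, 0.2498, 0.1602])]
scene reader_window [(0.67, [0.5676, 0.3165, 0.2305])]
top bottle_code [(0.68, [0.4583, 0.2447, 0.2006])]
top pump_bottle [(0.73, [0.4437, 0.241, 0.1576])]
top reader_window [(0.74, [0.5736, 0.3179, 0.232]), (0.71, [0.5483, -0.2754, 0.0048])]
[-0.11350215  0.14409864 -0.60195912  1.95962336  0.09323133  1.06491126
 -2.1966512 ]
```

View pics/w14.png

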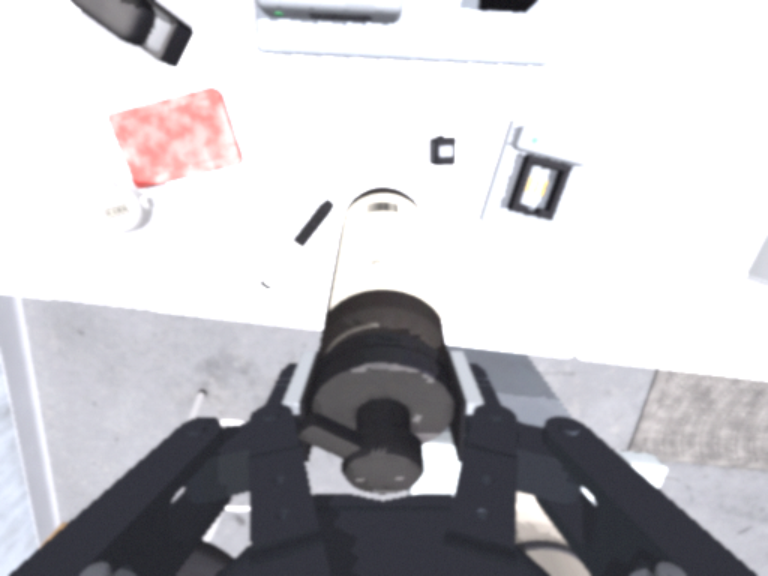

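View pics/s14.png

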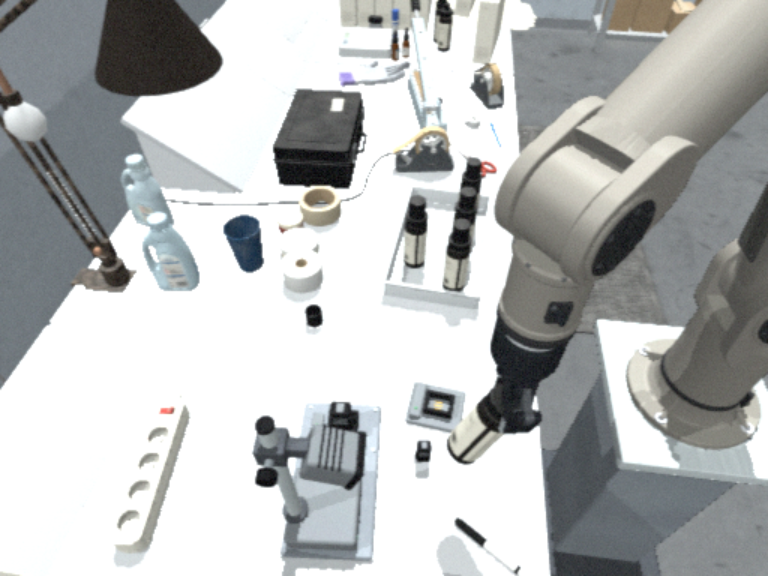

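Request:
move_arm --gripper '[0.4,0.4,0.4,0.4,0.4]' --pt "0.2 -2 0.3" --pt "0.5 -4 0.6" --pt "0.9 -6.1 0.9" --pt "0.9 -6.1 0.9" --pt "0.9 -6.1 0.9" --twist '[0.02,0.03,0.04,0.04,0.04]'

```text
t: 18.9
eef_pos: [0.4027, 0.3009, 0.3281]
tool_rot: [-0.0, 0.999, 0.046, -0.0]
contact_force: [0.2, -0.4, -3.9]
gripper_width: 0.559
```

```bash
python3 - <<'E'
from h import *
th=np.radians(5.05);W=np.array([.571,.316,.23])
z=np.array([-np.cos(th)*np.cos(np.radians(20)),-np.sin(th)*np.cos(np.radians(20)),-np.sin(np.radians(20))])
x=np.cross([0,0,1],z);x/=np.linalg.norm(x);y=np.cross(z,x)
A=np.array([x,y,z])
go([0.402,0.301,0.3275],5)
c=snap("wrist","w15",g=2.2)
s=snap("scene","s15",g=2);t=snap("top","t15",g=2)
L=[]
for n in ["wrist","scene","top"]:
  for q in ["bottle_code"]:
    for d in spot_point(q,n)[:1]: p=np.array(d["centre"]);print(n,d["p"],p,(A@(p-W)*1000).round(1))
o=get_obs();m=code_model(o["eef_pos"],yaw(o),19,.05,102);print("model",m,(A@(m-W)*1000).round(1))
for n in ["scene","top"]:
  for d in spot_point("battery_pack",n)[:2]:print(d)
go([0.402,0.301,0.3275],5);print(o["joint_vel"].round(4))
cv2.imwrite("pics/w15c.png",cv2.resize(cv2.convertScaleAbs(c["pixels"][100:330,190:320,::-1],alpha=1.6),None,fx=4,fy=2.6,interpolation=cv2.INTER_CUBIC))
cv2.imwrite("pics/s15c.png",cv2.resize(cv2.convertScaleAbs(s["pixels"][230:384,160:370,::-1],alpha=1.6),None,fx=3.8,fy=3.8,interpolation=cv2.INTER_CUBIC))
E
```

```text
t 18.9 pos [0.4027 0.3009 0.3281] yaw 5.3 shift cm [-0.07 -0.02  0.06] twist 0.006 F [ 0.2 -0.4 -3.9] g 0.559
wrist 0.84 [0.4597 0.3041 0.1879] [  2.1  -1.3 119.6]
scene 0.93 [0.4565 0.3061 0.1894] [ -0.2   1.2 121.9]
top 0.68 [0.4615 0.3061 0.1902] [  0.2   0.2 116.9]
model [0.45978422 0.30437805 0.19009821] [  1.8   0.7 118.7]
{'centre': [0.635, 0.1633, 0.009], 'p': 0.75}
{'centre': [0.4922, 0.1979, 0.0001], 'p': 0.42}
{'centre': [0.6347, 0.1666, 0.0157], 'p': 0.55}
{'centre': [0.4897, 0.1937, 0.0037], 'p': 0.53}
t 19.3 pos [0.4031 0.2996 0.3284] yaw 5.2 shift cm [-0.09 -0.15  0.09] twist 0.003 F [-0.5  0.  -2.4] g 0.553
[-0.0023  0.0009 -0.0039 -0.003   0.0014 -0.0008  0.001 ]
```

View pics/w15c.png

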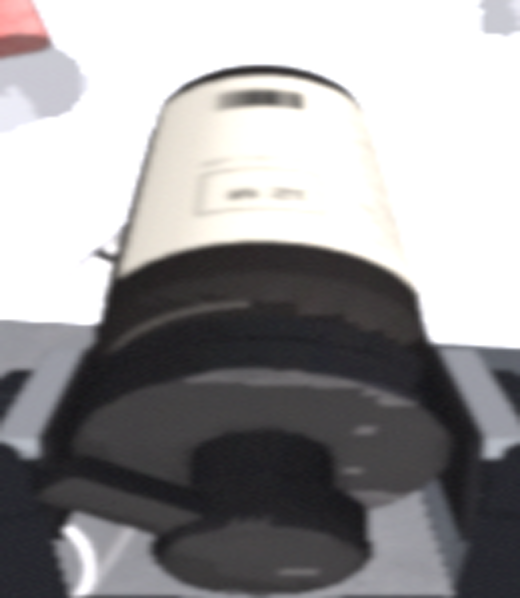

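View pics/s15c.png

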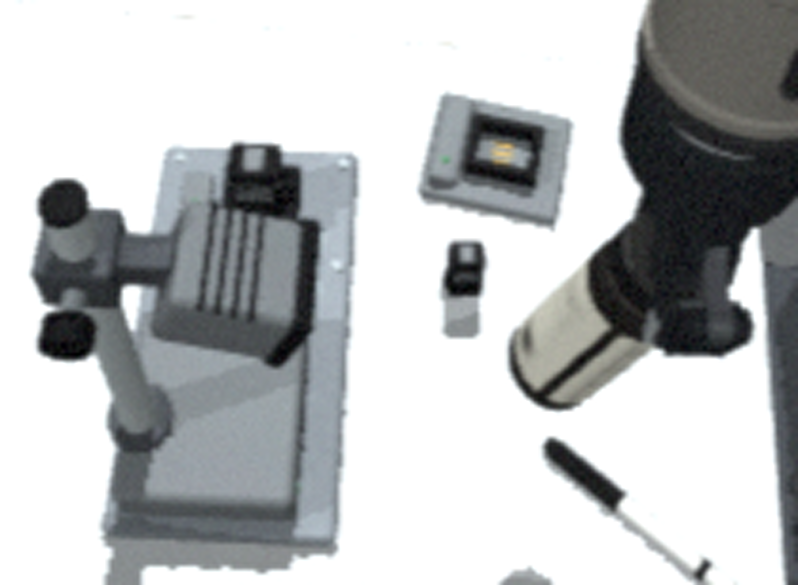

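```bash
python3 - <<'E'
from h import *
c=dict(np.load("pics/w7.npz"));print("pack label at z=.085",back(c,np.array([[306,295]])/4+[180,40],.085))
print(hand_in())
E
```

```text
pack label at z=.085 [[0.63453539 0.16583275 0.085     ]]
the job is handed in; nothing more can be done
None
```

The battery pack is plugged into the reader's bay and the pump bottle is held up to the reader. I handed the job in at about 19.3 s of the 72 s allowed, and no verdict comes back.

- **Battery pack:** I moved it from the charger to the bay and pressed until it met the floor. At contact the gripper was 2.9 mm higher than when it gripped the pack, against 3 mm between the two floors. Afterwards the top label lay within about 1.5 mm of the bay centre. The networks' readings of the pack's underside, 9 and 15.7 mm against 13 mm expected, were too scattered to confirm the depth.
- **Bottle tilt:** The tool can only point down. I gripped the bottle by its collar and leaned it by pushing its foot against the outside of the tray's end wall, then raised the grip to 90 N.
- **Code position:** Three cameras and my geometric model put the code 117–122 mm from the window and within about 2 mm of the line of sight both ways.
- **Code angle:** The lean was about 19°, worked out from the wrist picture rather than measured directly. The code was centred on the bottle as seen from the gripper, so it should face the reader squarely.
- **Other checks:** The arm was practically still at the last reading. The four capped bottles still stood in the tray in the last picture I viewed of it, and none of the last checks failed.

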